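# Rotate the pins in the V-groove stock rail

## Task

Take the oldest pin, the one at the front of the sloped V-groove rail next to the red buffer, and lay it in the blue tray. Then take the new pin with the yellow band from the wooden cradle, lay it in the groove behind the waiting pin, and push the two pins gently along the groove until the front one is fully home against the red buffer and the new one touches it from behind. Slide the waiting pin, do not lift it; do not jam the buffer's spring in to its end, and leave everything else on the bench alone.

Things in the scene. Friction and masses are not known exactly. Their poses are not given: they have to be found in the camera images.
- rail: dark steel V-groove rail on a grey base plate (500 x 85 mm), fixed to the bench. Origin on the bench under the middle of the plate; frame level, z up, x along the groove towards the red buffer (downhill). The 90-degree groove runs from x = -230 to +200 mm at y = 0, falls 3 degrees towards the buffer, and is open at the rear. Friction holds the pins: about 1.5 to 4 N each to slide one
- groove_mid (a point): point on the axis of a pin lying in the groove, at x = 0 of the rail, 75 mm above the bench; the axis is 5.2 mm lower for each 100 mm of +x along the rail. The groove walls end 16 mm either side of the axis and 12 mm below it and their outer faces slope away, so fingers can reach down beside a pin to 14 mm below its axis
- buffer_face (a point): centre of the face of the round red spring buffer (30 mm across) at the front end of the groove, on the axis of the pins, spring relaxed: at x = 200 mm, z = 64.5 mm in the rail's frame. A grey bracket stands behind it, x = 233 to 245 mm, 60 mm wide, up to 79 mm above the bench
- buffer (a joint): how far the red buffer is pushed in, in m: 0 relaxed, 0.010 at the end of its travel; spring of about 1 N per mm. A press of 1 to 4 mm shows that the pin is home; more than 8.5 mm is jamming it
- pin_oldest: oldest pin: plain bright tubular steel pin, 40 mm in diameter, 110 mm long, about 0.3 kg, lying at the front of the groove, 2 to 8 mm from the red buffer. Origin at its centre, x along its axis
- pin_waiting: waiting pin: same plain pin, in the groove behind the oldest one (7 to 39 mm between them). Origin at its centre, x along its axis
- pin_new: new pin: same size, with an 18 mm wide yellow band round its middle, lying on the wooden cradle. Origin at its centre, x along its axis, 55 mm above the bench at the start
- cradle: wooden cradle, 140 x 85 mm base, fixed, with two V-notched blocks 40 mm either side of its middle (16 mm thick along x, up to 45 mm high), so the middle 60 mm of the pin is free on both sides down to the base's top, 12 mm above the bench. Origin on the bench under its middle, x along the pin, z up
- tray: empty blue open tray, fixed, outside 190 (x) x 140 (y) x 40 mm high, walls 5 mm, floor 5 mm thick. Origin on the bench under its middle, z up. A pin lying in it has its centre 25 mm above the bench
- reservoir: bystander: white plastic jar with black cap, 72 mm in diameter, 130 mm high, origin under its centre
- filter: bystander: orange filter canister, 76 mm in diameter, 90 mm high, origin under its centre
- brake_disc: bystander: steel brake disc lying flat, 210 mm in diameter, 34 mm high, origin under its centre
- bearing: bystander: dark steel bearing ring lying flat, 68 mm in diameter, 20 mm high, origin under its centre
- wrench: bystander: wrench about 190 mm long lying flat, origin under its middle
- hub: bystander: aluminium flanged hub, 90 mm in diameter, 50 mm high, origin under its centre
There are look-alikes about, which are no part of the job. Leave any green or turquoise look-alike of the pin_waiting alone.

How it is judged:
By the outcome, as a careful person would: the job done as asked, in the order asked, and still so for the second after the job is handed in, with the robot touching nothing.
It also fails if it takes over 69 s, if anything falls off the work surface, if the arm or the gripper's body presses on something with over 40 N, if the wrist force passes 120 N, or if a joint passes its speed limit or range.

## Robot

A 6-joint arm with a two-finger parallel gripper is mounted at the origin on the work surface. World frame = base frame: x ahead of the robot, y to its left, z up, the work surface at z = 0. Lengths are in mm, angles in degrees, forces in N, time in s.
With the tool pointing down it reaches from about 350 to 850 mm from the base axis. Payload 8.1 kg.
Tool frame: the origin (TCP) lies on the centre line of the jaws, within the pads' length; the fingertips stand 8 mm ahead of it and the grasp point (between the pads) lies 11 mm behind it; x points along the fingers, z is the direction in which the jaws open and shut, and the axes are right-handed (so a half turn about x gives the same grasp; the last joint's range is limited). The gripper opens to 85 mm and grips with 20 to 120 N. Pads are 22 mm wide; open, the fingers measure 114 mm over their backs; the gripper's body (76 mm by 85 mm) begins 54 mm behind the grasp point. The pads swing forward as they close: fully open they stand 13 mm farther back than shut.
Start: joints at [-79.32, 7.471, 85.268, -0, 87.261, -4.893], TCP at [161.1, -577.973, 239.292] pointing down, gripper open.
Joint ranges: [-169.43, 169.43], [-51.17, 129.36], [1.28, 143.12], [-76.62, 256.62], [0, 156.53], [-152.29, 152.29]. Speed limits (degrees/s): [136.94, 136.94, 159.86, 180, 180, 180].

## Interface

Orientations are given as [roll, pitch, yaw] about the fixed x, y, z axes, in that order (R = Rz(yaw) Ry(pitch) Rx(roll)).
In Python, from bench import r, vision, order gives the robot as it stands. The module is installed in compiled form; this text tells all that it offers.
- The arm moves only by the shell command python3 -m jog 'ROWS' [FORCE]. ROWS is JSON, a list of rows, each a list of 3 entries, a list of its own where there are three numbers: the shift along the world's x, y, z in m, then the turn, a rotation vector about the world's x, y, z in rad, then the opening, from -1 (shut) to 1 (fully open). A call has 1 to 5 rows; each row is the pose to reach, as a shift and turn from the pose commanded when the call began; what a row does not reach only later rows make up. A row lasts 1/12 s, in which the tool goes at most 41.7 mm and 7.16 degrees, less where a joint would pass 70% of its speed; a pose out of reach is approached as far as the arm can. A call with a gripper value outside its range is refused whole. The fingers move at their own pace and stop on an object; FORCE is the grip in N (left out, the last holds). Time passes only in rows, so rows that repeat a pose let the fingers close. It gives the time, the measured TCP pose, the force and the opening at its end, in the units of the state.
- r.sense(): the state, without advancing time (a new reading comes with each control period).
- vision.snapshot(name): name is "scene" or "top" or "wrist"; returns the picture (420x560x3 uint8, red, green, blue); there is no depth.
- vision.camera_model(name): a dict with "fov_y" (degrees; the focal length in pixels is half the picture's height over the tangent of half this angle, whatever the lens; pixels are square), "cx", "cy" (the principal point, pixels), "world_to_cam" (4x4, takes a point from world to camera coordinates). Camera axes: x right, y down, z forward; pixel columns grow to the right and rows downward; lengths in mm; the calibration is good to about 2 mm. A picture is of the moment at which its call begins: read the wrist's pose just before it. camera_model takes no time and is no camera call; for the wrist camera it gives the pose at the moment of the call.
- order.hand_in(): hands the job in, once; it reports no verdict.
The state is a dict: "time": time; "joint_pos": joint angles; "qd": joint speeds; "joint_efforts": joint torques, N m; "tool_pos": TCP position; "tcp_rot": TCP orientation; "ft_force": force on the tool from outside, world axes, zero at the start; "wrist_torque": the same for the moment, N m; "finger_gap": finger opening in mm.
Only numpy, scipy, OpenCV 4.12 (cv2) and the standard library are available. Lean on these libraries where they do the work, as an engineer would, in place of code of your own. Each camera call takes 0.05 s, during which the arm holds its last target.

## Working session

There is one attempt and no reset: what is moved stays moved. The work goes in short steps, Python scripts to look and compute and a shell command to move; the robot and the scene stay as the last step left them, time stands still between calls to the robot, and variables do not carry over. Pictures are saved under pics/ and viewed, and the job is handed in when it is done.

```bash
mkdir -p pics; ls
python3 - <<'E'
from bench import r, vision, order
import cv2,json
s=r.sense(); print(s)
for n in ["scene","top","wrist"]:
    m=vision.camera_model(n); print(n,m)
    cv2.imwrite(f"pics/{n}0.png",vision.snapshot(n)[:,:,::-1])
E
```

```text
pics
{'time': 0.0, 'joint_pos': array([-7.93214118e+01,  7.51492261e+00,  8.53301522e+01, -1.25206120e-03,
        8.72592391e+01, -4.89255420e+00]), 'qd': array([ 0.04882623, -0.00597157,  0.07383197, -0.02377058, -0.08967253,
       -0.06346776]), 'joint_efforts': array([-4.31009112e-04, -5.69402754e+01, -5.00552237e+01, -2.29816505e-04,
        1.45662905e-02, -5.77444865e-06]), 'tool_pos': array([ 160.98189688, -577.45368838,  238.237962  ]), 'tcp_rot': array([175.79427708,  89.89567867, 101.36548052]), 'ft_force': array([ 1.29491593,  0.69986227, -0.022561  ]), 'wrist_torque': array([-0.02458181, -0.01465509, -0.00895421]), 'finger_gap': 85.33145812189024}
scene {'fov_y': 47.985436745341325, 'cx': 288.1120919473849, 'cy': 215.1731882562335, 'world_to_cam': array([[ 4.22240950e-01,  9.06362313e-01,  1.48302823e-02,
        -2.54757851e+02],
       [ 5.11802364e-01, -2.24862991e-01, -8.29153168e-01,
        -2.60110034e+02],
       [-7.48178401e-01,  3.57692595e-01, -5.58824737e-01,
         2.10862162e+03],
       [ 0.00000000e+00,  0.00000000e+00,  0.00000000e+00,
         1.000
[... 199 characters left out ...]
       [-9.97433842e-01,  2.79405103e-02, -6.59170637e-02,
         6.18561360e+02],
       [ 6.63989711e-02,  1.66848054e-02, -9.97653644e-01,
         1.33360853e+03],
       [ 0.00000000e+00,  0.00000000e+00,  0.00000000e+00,
         1.00000000e+00]])}
wrist {'fov_y': 58.92320858477313, 'cx': 282.23981073358425, 'cy': 204.7053047256303, 'world_to_cam': array([[ 2.68984059e-01, -9.63141693e-01, -2.37804166e-03,
        -5.98926161e+02],
       [-9.14700338e-01, -2.56227100e-01,  3.12523541e-01,
        -4.13593000e+01],
       [-3.01613771e-01, -8.18886550e-02, -9.49907038e-01,
         3.80451045e+02],
       [ 0.00000000e+00,  0.00000000e+00,  0.00000000e+00,
         1.00000000e+00]])}
```

View pics/scene0.png

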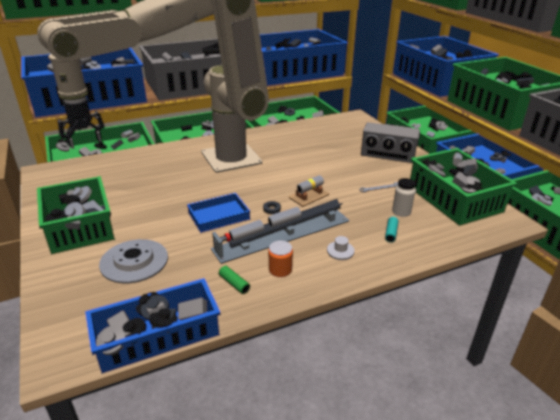

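View pics/top0.png

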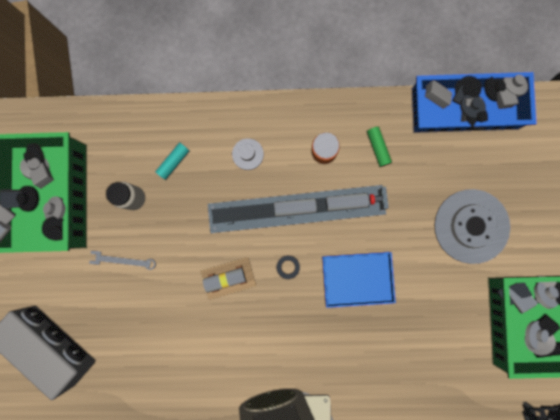

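View pics/wrist0.png

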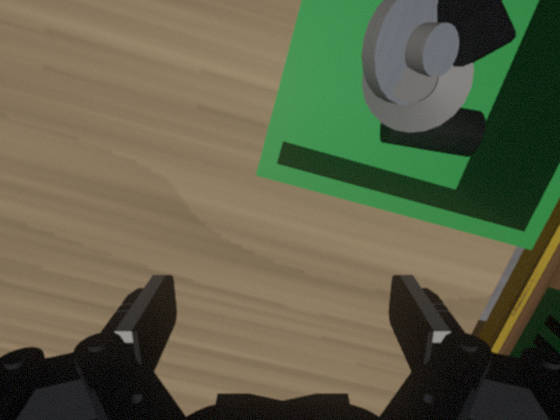

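The scene and top pictures show the rail, with its buffer at top-view pixel (373,199). The front pin is at (348,202), the waiting pin at (295,208), the yellow-band pin on the cradle at (224,281) and the tray at (358,279). The turquoise and green look-alikes lie apart at (172,161) and (379,146). Next I'll take coarse positions from the top view.

```bash
cat > h.py <<'E'
import numpy as np, cv2
def K(m):
    f=210/np.tan(np.radians(m["fov_y"]/2)); return f,m["cx"],m["cy"]
def ray(m,u,v):
    f,cx,cy=K(m); M=np.array(m["world_to_cam"]); R=M[:3,:3];t=M[:3,3]
    return -R.T@t, R.T@np.array([(u-cx)/f,(v-cy)/f,1.])
def onz(m,u,v,z):
    c,d=ray(m,u,v); return c+d*(z-c[2])/d[2]
def proj(m,p):
    f,cx,cy=K(m); M=np.array(m["world_to_cam"]); q=M[:3,:3]@np.array(p,float)+M[:3,3]
    return np.array([f*q[0]/q[2]+cx,f*q[1]/q[2]+cy])
def tri(obs):
    A=np.zeros((3,3));b=np.zeros(3);L=[]
    for m,u,v in obs:
        c,d=ray(m,u,v);d/=np.linalg.norm(d);P=np.eye(3)-np.outer(d,d);A+=P;b+=P@c;L.append((c,d))
    x=np.linalg.solve(A,b)
    return x,[np.linalg.norm((np.eye(3)-np.outer(d,d))@(x-c)) for c,d in L]
E
python3 - <<'E'
from bench import vision
from h import *
m=vision.camera_model("top"); s=vision.camera_model("scene")
im=cv2.imread("pics/top0.png"); 
big=cv2.resize(im[130:320,190:410],None,fx=3.6,fy=3.1,interpolation=cv2.INTER_CUBIC)
cv2.imwrite("pics/topcrop.png",big)
hsv=cv2.cvtColor(im,cv2.COLOR_BGR2HSV)
def cent(mask):
    n,l,st,c=cv2.connectedComponentsWithStats(mask.astype(np.uint8)); 
    return [(st[i],c[i].round(1)) for i in range(1,n) if st[i][4]>8]
H,S,V=cv2.split(hsv)
print("red",cent(((H<6)|(H>174))&(S>150)&(V>80)))
print("yel",cent((H>22)&(H<35)&(S>150)&(V>120)))
b=((H>105)&(H<125)&(S>150)&(V>80)); print("blue",cent(b))
for n,z,u,v in [("buf",64.5,372,199),("front",75,348,202),("wait",75,295,208),("new",75,224,281),("tray",40,358,279),("railA",12,210,217),("railB",12,386,200),("bearing",10,288,267)]:
    print(n,onz(m,u,v,z).round(1))
E
```

```text
red [(array([370, 195,   5,   9,  31], dtype=int32), array([371.9, 198.8]))]
yel [(array([220, 273,   7,  14,  51], dtype=int32), array([222.9, 279.8]))]
blue [(array([ 474,   73,   61,   54, 1161], dtype=int32), array([506.4, 110.3])), (array([ 416,   75,   55,   54, 1540], dtype=int32), array([437.4, 107.5])), (array([471,  74,  45,   6, 174], dtype=int32), array([492.2,  75.9])), (array([448,  87,   8,  11,  39], dtype=int32), array([452.1,  90.4])), (array([ 324,  253,   70,   53, 3290], dtype=int32), array([358.2, 279.3]))]
buf [ 643.9 -235.    64.5]
front [ 636.7 -168.7   75. ]
wait [624.5 -25.8  75. ]
new [434.4 169.3  75. ]
tray [ 428.  -192.4   40. ]
railA [610.4 215.   12. ]
railB [ 644.6 -282.6   12. ]
bearing [464.1  -1.7  10. ]
```

View pics/topcrop.png

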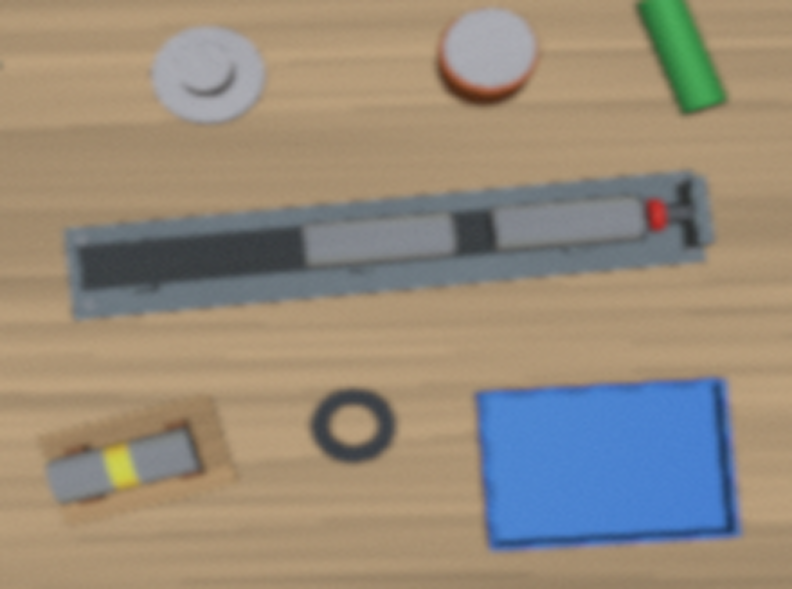

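Run:
```python
from bench import r,vision
from h import *
from scipy.spatial.transform import Rotation as Ro
s=r.sense(); R=Ro.from_euler('xyz',s["tcp_rot"],degrees=True).as_matrix(); print(R.round(3))
m=vision.camera_model("wrist");M=m["world_to_cam"];c=-M[:3,:3].T@M[:3,3]
print("cam",c.round(1),"rel tool",(R.T@(c-s["tool_pos"])).round(1), "view dir in tool",(R.T@M[2,:3]).round(3))
a=np.array([610.4,215.]);b=np.array([644.6,-282.6]);d=(b-a)/np.linalg.norm(b-a);print(d,np.degrees(np.arctan2(d[1],d[0])))
mid=(a+b)/2;print(mid)
t=vision.camera_model("top")
# topcrop pts
def P(x,y,z): return onz(t,x/3.6+190,y/3.1+130,z)[:2].round(1)
print("tray corners",[P(x,y,40) for x,y in [(477,393),(723,378),(740,534),(490,548)]])
print("plate",[P(x,y,12) for x,y in [(66,230),(75,320),(710,262),(697,172)]])
print("new ends",[P(x,y,75) for x,y in [(52,482),(193,448)]])
```

```text
[[-0.     0.963  0.268]
 [ 0.002  0.268 -0.963]
 [-1.     0.    -0.002]]
cam [ 238.  -556.3  373. ] rel tool [-134.6   79.9    0. ] view dir in tool [ 0.95  -0.313 -0.   ]
[ 0.06856814 -0.99764644] -86.06824975509723
[627.5 -33.8]
tray corners [array([490.9, -97.5]), array([ 499.2, -284.7]), array([ 362.6, -291.9]), array([ 355.1, -103. ])]
plate [array([646.9, 219.1]), array([564.5, 213.4]), array([ 603.6, -284.4]), array([ 685.8, -277.6])]
new ends [array([423.8, 221.9]), array([450.3, 116.4])]
```

```bash
python3 -m jog '[[[0.024,0.024,0],[0,0,0.068],1],[[0.048,0.047,0],[0,0,0.137],1],[[0.071,0.07,0],[0,0,0.205],1],[[0.095,0.094,0],[0,0,0.274],1],[[0.118,0.117,0],[0,0,0.342],1]]' 60
```

```text
time: 0.57
tool_pos: [279.9, -459.5, 238.9]
tcp_rot: [159.0, 90.0, 104.3]
ft_force: [0.5, -0.4, 0.4]
finger_gap: 85.5
```

```bash
python3 -m jog '[[[0.024,0.024,0],[0,0,0.068],1],[[0.048,0.047,0],[0,0,0.137],1],[[0.071,0.07,0],[0,0,0.205],1],[[0.095,0.094,0],[0,0,0.274],1],[[0.118,0.117,0],[0,0,0.342],1]]'; python3 -m jog '[[[0.024,0.024,0],[0,0,0.068],1],[[0.048,0.047,0],[0,0,0.137],1],[[0.071,0.07,0],[0,0,0.205],1],[[0.095,0.094,0],[0,0,0.274],1],[[0.118,0.117,0],[0,0,0.342],1]]';python3 -m jog '[[[0.024,0.024,0],[0,0,0.068],1],[[0.048,0.047,0],[0,0,0.137],1],[[0.071,0.07,0],[0,0,0.205],1],[[0.095,0.094,0],[0,0,0.274],1],[[0.118,0.117,0],[0,0,0.342],1]]'
cat > snap.py <<'E'
import sys,pickle
from bench import r,vision
from h import *
n=sys.argv[1]; cam=sys.argv[2] if len(sys.argv)>2 else "wrist"
m=vision.camera_model(cam); im=vision.snapshot(cam)
cv2.imwrite(f"pics/{n}.png",im[:,:,::-1]); pickle.dump(m,open(f"pics/{n}.pkl","wb"))
s=r.sense(); print(s["time"],s["tool_pos"].round(1),s["ft_force"].round(2))
from scipy.spatial.transform import Rotation as Ro
print(Ro.from_euler('xyz',s["tcp_rot"],degrees=True).as_matrix().round(3).tolist())
E
python3 snap.py w1
```

```text
time: 0.98
tool_pos: [398.0, -342.4, 239.1]
tcp_rot: [149.3, 90.0, 114.2]
ft_force: [0.8, -0.4, 0.3]
finger_gap: 85.5
time: 1.4
tool_pos: [516.0, -225.4, 239.0]
tcp_rot: [162.3, 90.0, 146.8]
ft_force: [-0.3, -0.8, 0.7]
finger_gap: 85.4
time: 1.82
tool_pos: [634.0, -108.4, 238.8]
tcp_rot: [157.5, 90.0, 161.7]
ft_force: [0.0, 0.1, 0.4]
finger_gap: 85.4
1.8667 [ 636.8 -103.7  238.3] [-3.36  2.99 -0.05]
[[0.001, -0.081, 0.997], [0.003, 0.997, 0.081], [-1.0, 0.003, 0.001]]
```

View pics/w1.png

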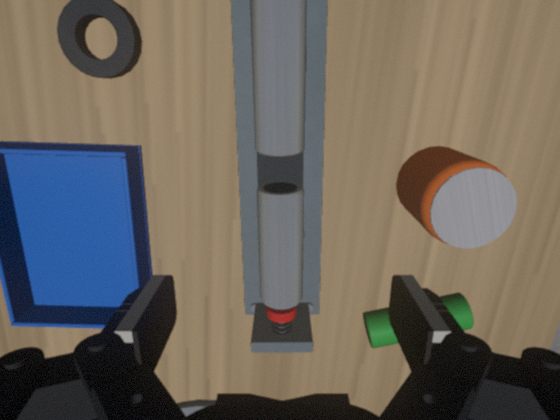

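The wrist view shows the front pin at column 281 between rows 187 and 305, with the red buffer at (281,313). The waiting pin lies above the gap (rows 152–187) and the tray is at the left. I'll take a settled picture here and one from a second place, then triangulate.

```bash
python3 snap.py w2; python3 -m jog '[[[0,-0.02,-0.01],[0,0,-0.005],1],[[0,-0.04,-0.03],[0,0,-0.01],1],[[0,-0.06,-0.05],[0,0,-0.012],1],[[0,-0.06,-0.06],[0,0,-0.012],1],[[0,-0.06,-0.06],[0,0,-0.012],1]]'; python3 snap.py w3
```

```text
1.9167 [ 635.1 -105.9  238.1] [0.49 0.42 0.1 ]
[[-0.0, -0.076, 0.997], [0.002, 0.997, 0.076], [-1.0, 0.002, -0.0]]
time: 2.33
tool_pos: [630.6, -170.5, 175.1]
tcp_rot: [158.1, 89.6, 161.2]
ft_force: [-0.4, -0.5, -0.7]
finger_gap: 85.9
2.3833 [ 631.6 -169.9  177.2] [-0.71 -0.14  0.37]
[[-0.004, -0.055, 0.998], [0.002, 0.998, 0.055], [-1.0, 0.002, -0.004]]
```

View pics/w2.png

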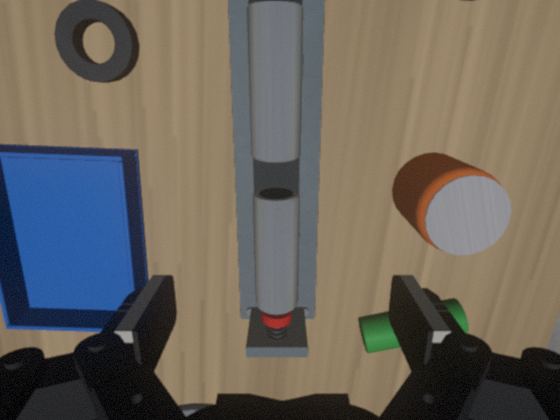

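View pics/w3.png

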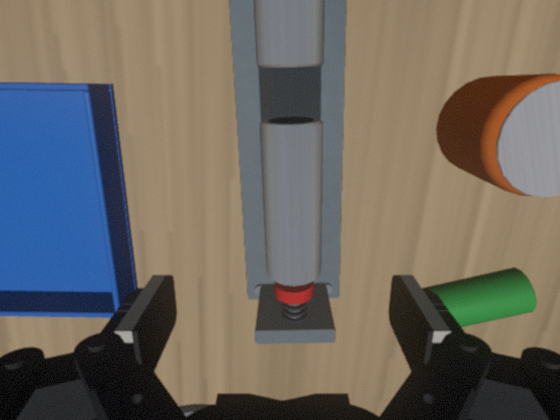

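Run:
```python
from h import *
for n,rows,cols in [("w2",[100,140,174,210,250,290],276),("w3",[40,90,140,180,220,260],292)]:
    im=cv2.imread(f"pics/{n}.png"); g=cv2.GaussianBlur(cv2.cvtColor(im,cv2.COLOR_BGR2GRAY),(3,3),0).astype(int)
    print(n)
    for v in rows:
        print(v,g[v,225:345:1][::2].tolist())
    print("col",cols,g[0:330:3,cols].tolist())
    hsv=cv2.cvtColor(im,cv2.COLOR_BGR2HSV);H,S,V=cv2.split(hsv)
    k=(((H<8)|(H>172))&(S>120)&(V>50)).astype(np.uint8);k[:, :240]=0;k[:,330:]=0
    ys,xs=np.nonzero(k);print("red",xs.mean(),ys.mean(),xs.min(),xs.max(),ys.min(),ys.max())
```

```text
w2
100 [132, 130, 128, 120, 108, 106, 106, 107, 107, 106, 106, 106, 96, 93, 106, 114, 117, 117, 118, 121, 119, 120, 121, 120, 118, 118, 119, 119, 117, 117, 118, 119, 120, 120, 120, 115, 106, 91, 89, 104, 103, 102, 102, 102, 102, 102, 102, 103, 114, 128, 129, 129, 130, 129, 129, 129, 128, 128, 129, 130]
140 [131, 128, 127, 125, 112, 108, 107, 108, 110, 108, 108, 107, 105, 92, 103, 110, 116, 118, 119, 120, 119, 119, 121, 121, 118, 118, 119, 120, 119, 118, 118, 118, 120, 121, 119, 111, 98, 86, 99, 105, 105, 103, 104, 104, 105, 104, 104, 106, 125, 132, 132, 130, 130, 130, 130, 130, 131, 131, 131, 130]
174 [130, 127, 126, 127, 128, 114, 107, 107, 107, 107, 107, 108, 107, 105, 83, 64, 63, 61, 62, 63, 62, 60, 60, 60, 60, 61, 61, 61, 61, 61, 60, 61, 61, 61, 60, 62, 63, 86, 105, 106, 106, 103, 104, 104, 104, 105, 105, 114, 132, 132, 131, 132, 131, 132, 131, 132, 131, 130, 129, 131]
210 [128, 127, 127, 129, 133, 122, 105, 106, 105, 106, 106, 105, 104, 101, 87, 95, 108, 116, 117, 117, 118, 118, 119, 119, 118, 116, 116, 117, 117, 118, 117, 117, 117, 118, 115, 106, 97, 93, 105, 105, 105, 104, 104
[... 2952 characters left out ...]
125, 124, 123, 123, 123, 124, 125, 126, 125, 119, 108, 94, 94, 107, 106, 105, 107, 107, 107, 108, 108, 109, 128, 137]
col 292 [123, 122, 122, 123, 123, 123, 123, 122, 123, 123, 123, 122, 123, 123, 123, 123, 122, 123, 124, 123, 123, 123, 108, 59, 60, 60, 59, 58, 59, 61, 59, 61, 60, 61, 61, 59, 61, 60, 60, 38, 32, 53, 117, 121, 121, 121, 121, 121, 120, 121, 122, 121, 122, 122, 122, 122, 122, 122, 122, 122, 122, 123, 122, 122, 122, 123, 123, 122, 123, 123, 123, 123, 123, 123, 123, 122, 123, 123, 122, 123, 123, 123, 123, 123, 124, 122, 124, 123, 122, 123, 123, 124, 124, 124, 124, 105, 50, 57, 86, 87, 86, 88, 64, 61, 65, 60, 65, 56, 58, 57]
red 293.88661417322834 293.6566929133858 274 313 283 303
```

Run:
```python
from h import *
import pickle
a=pickle.load(open("pics/w2.pkl","rb"));b=pickle.load(open("pics/w3.pkl","rb"))
for n,p,q in [("front rear top",(276,200),(291,124.5)),("front front top",(276.3,313.5),(293.7,285.5)),("wait front top",(276,162),(290.5,66))]:
    x,e=tri([(a,*p),(b,*q)]);print(n,x.round(1),np.round(e,1))
    for z in (95-0.,): print("   onz",onz(a,*p,z).round(1),onz(b,*q,z).round(1))
```

```text
front rear top [ 632.  -113.6   86.2] [0.3 0.3]
   onz [ 632.2 -110.9   95. ] [ 631.6 -112.7   95. ]
front front top [ 641.1 -227.5   74.8] [0.1 0.1]
   onz [ 640.4 -213.8   95. ] [ 639.8 -215.8   95. ]
wait front top [629.7 -81.5  91.6] [0.3 0.3]
   onz [629.9 -80.8  95. ] [629.4 -81.6  95. ]
```

```bash
python3 -m jog '[[[0.003,0.001,-0.02],[0,0,0.006],1],[[0.005,0.003,-0.04],[0,0,0.013],1],[[0.005,0.003,-0.055],[0,0,0.013],1],[[0.005,0.003,-0.065],[0,0,0.013],1],[[0.005,0.003,-0.065],[0,0,0.013],1]]'; python3 -m jog '[[[0,0,0],[0,0,0],1]]'; python3 snap.py w4
```

```text
time: 2.8
tool_pos: [637.1, -165.9, 112.6]
tcp_rot: [154.0, 89.8, 158.1]
ft_force: [0.0, -0.1, 0.3]
finger_gap: 85.6
time: 2.88
tool_pos: [638.3, -166.5, 115.0]
tcp_rot: [-6.5, 90.0, -2.4]
ft_force: [0.2, -0.7, 0.0]
finger_gap: 85.5
2.9333 [ 638.9 -166.9  115.9] [0.27 0.41 0.45]
[[0.002, -0.07, 0.998], [-0.001, 0.998, 0.07], [-1.0, -0.001, 0.002]]
```

View pics/w4.png

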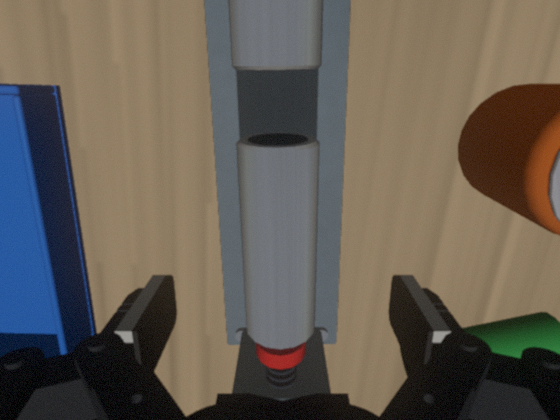

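Run:
```python
from h import *
import pickle
a=pickle.load(open("pics/w2.pkl","rb"));c=pickle.load(open("pics/w4.pkl","rb"));b=pickle.load(open("pics/w3.pkl","rb"))
g=cv2.GaussianBlur(cv2.cvtColor(cv2.imread("pics/w4.png"),cv2.COLOR_BGR2GRAY),(3,3),0).astype(int)
print(g[60:75,277].tolist(),g[134:152,278].tolist(),g[335:360,281].tolist())
for v in (180,240,300): print(v,g[v,232:326:2].tolist())
for n,p,q,w in [("front rear top",(276,200),(279,147),(291,124.5)),("front front top",(276.3,313.5),(281,347),(293.7,285.5)),("wait front top",(276,162),(277,69),(290.5,66))]:
    for o in ([(a,*p),(c,*q)],[(b,*w),(c,*q)],[(a,*p),(b,*w),(c,*q)]):
        x,e=tri(o);print(n,x.round(1),np.round(e,1))
print(onz(c,279,147,90.6).round(1),onz(c,281,347,84.9).round(1),onz(c,277,69,92).round(1))
```

```text
[114, 114, 114, 114, 113, 113, 112, 111, 107, 94, 74, 60, 56, 56, 56] [28, 25, 26, 26, 26, 26, 27, 27, 26, 27, 34, 47, 64, 85, 101, 109, 111, 112] [114, 115, 115, 114, 114, 114, 113, 114, 114, 115, 116, 116, 114, 103, 79, 54, 44, 42, 42, 46, 59, 71, 76, 77, 78]
180 [102, 101, 98, 84, 87, 97, 104, 111, 112, 113, 113, 112, 113, 115, 115, 115, 116, 116, 114, 114, 114, 114, 113, 113, 112, 112, 113, 112, 111, 113, 114, 114, 113, 115, 115, 115, 115, 115, 113, 109, 104, 98, 91, 86, 101, 102, 102]
240 [101, 100, 101, 102, 97, 87, 96, 103, 109, 113, 114, 115, 114, 115, 116, 116, 116, 117, 116, 118, 117, 115, 112, 114, 115, 115, 115, 115, 113, 114, 114, 115, 114, 117, 115, 116, 116, 118, 113, 108, 102, 93, 84, 98, 100, 100, 100]
300 [100, 101, 100, 100, 100, 100, 92, 93, 100, 107, 111, 114, 113, 114, 116, 117, 117, 116, 116, 117, 118, 116, 114, 115, 116, 116, 115, 115, 113, 113, 115, 115, 116, 116, 117, 117, 118, 116, 110, 102, 91, 81, 93, 99, 99, 99, 98]
front rear top [ 632.6 -113.6   86. ] [0.2 0.2]
front rear top [ 632.3 -114.1   82.2] [0.5 0.5]
front rear top [ 632.3 -113.6   85.9] [0.  0.5 0.5]
front front top [ 641.1 -222.6   82. ] [0.2 0.2]
front front top [ 641.1 -225.4   78.4] [0.4 0.4]
front front top [ 641.1 -225.2   78.6] [0.2 0.3 0.4]
wait front top [629.9 -81.6  90.9] [0. 0.]
wait front top [629.6 -81.1  80.1] [0.2 0.2]
wait front top [629.7 -81.5  91.2] [0.2 0.3 0.2]
[ 632.8 -112.9   90.6] [ 641.1 -220.2   84.9] [629.9 -81.7  92. ]
```

Two views put the front pin's top at about z = 84 mm (text: 88), its length at about 108 mm and its centre at (637,-167). That fits, so I'll descend and grip.

```bash
python3 -m jog '[[[-0.002,0,-0.015],[0,0,0],1],[[-0.002,0,-0.03],[0,0,0],1],[[-0.002,0,-0.04],[0,0,0],1],[[-0.002,0,-0.048],[0,0,0],1],[[-0.002,0,-0.048],[0,0,0],1]]';python3 -m jog '[[[0,0,0],[0,0,0],1]]'
```

```text
time: 3.35
tool_pos: [634.6, -166.4, 63.7]
tcp_rot: [156.9, 89.8, 160.9]
ft_force: [0.0, -0.3, -0.8]
finger_gap: 85.6
time: 3.43
tool_pos: [635.6, -166.8, 65.6]
tcp_rot: [156.9, 89.9, 160.9]
ft_force: [-0.8, -0.3, -0.5]
finger_gap: 85.3
```

```bash
python3 -m jog '[[[0,0,0],[0,0,0],0.4],[[0,0,-0.001],[0,0,0],0.1],[[0,0,-0.001],[0,0,0],-0.1],[[0,0,-0.001],[0,0,0],-0.3],[[0,0,-0.001],[0,0,0],-0.5]]' 60; python3 -m jog '[[[0,0,0],[0,0,0],-1],[[0,0,0],[0,0,0],-1]]' 60;  python3 snap.py w5
```

```text
time: 3.85
tool_pos: [636.6, -167.2, 66.3]
tcp_rot: [-27.5, 89.9, -23.5]
ft_force: [-0.9, 0.8, 3.9]
finger_gap: 38.0
time: 4.02
tool_pos: [636.6, -167.2, 66.2]
tcp_rot: [-24.1, 89.9, -20.1]
ft_force: [-1.4, -0.3, 6.2]
finger_gap: 38.0
4.0667 [ 636.6 -167.1   66.3] [-0.58  0.48  5.94]
[[0.001, -0.07, 0.998], [-0.0, 0.998, 0.07], [-1.0, -0.001, 0.001]]
```

View pics/w5.png

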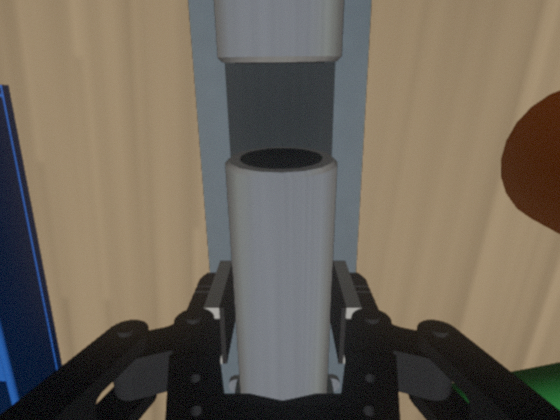

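Gripping read 38 mm on a 40 mm pin with 6 N upward, so the grip may sit a little above the axis. I'll reopen, go 3 mm lower and compare.

```bash
python3 -m jog '[[[0,0,0],[0,0,0],-0.2],[[0,0,0],[0,0,0],0.1],[[0,0,-0.002],[0,0,0],0.1],[[0,0,-0.0035],[0,0,0],0.1],[[0,0,-0.0035],[0,0,0],0.1]]'; python3 -m jog '[[[0,0,0],[0,0,0],-0.1],[[0,0,0],[0,0,0],-0.3],[[0,0,0],[0,0,0],-1],[[0,0,0],[0,0,0],-1]]' 60
```

```text
time: 4.48
tool_pos: [635.5, -166.8, 60.8]
tcp_rot: [157.8, 89.9, 161.8]
ft_force: [0.4, 0.4, -0.4]
finger_gap: 46.9
time: 4.82
tool_pos: [636.4, -166.9, 61.8]
tcp_rot: [-4.4, 90.0, -0.3]
ft_force: [3.7, -0.4, -2.1]
finger_gap: 38.3
```

The gap again reads 38.3 mm with no upward force, so that is just the gauge offset and the grip is sound. Lifting straight up, gently at first.

```bash
python3 -m jog '[[[0,0,0.005],[0,0,0],-1],[[0,0,0.012],[0,0,0],-1],[[0,0,0.025],[0,0,0],-1],[[0,0,0.04],[0,0,0],-1],[[0,0,0.055],[0,0,0],-1]]'; python3 snap.py w6
```

```text
time: 5.23
tool_pos: [636.0, -167.1, 118.6]
tcp_rot: [-73.7, 90.0, -69.7]
ft_force: [-0.3, 0.6, -3.0]
finger_gap: 38.2
5.2833 [ 638.2 -167.8  123.1] [ 1.85 -1.51  0.17]
[[0.006, -0.07, 0.998], [-0.002, 0.998, 0.07], [-1.0, -0.002, 0.005]]
```

View pics/w6.png

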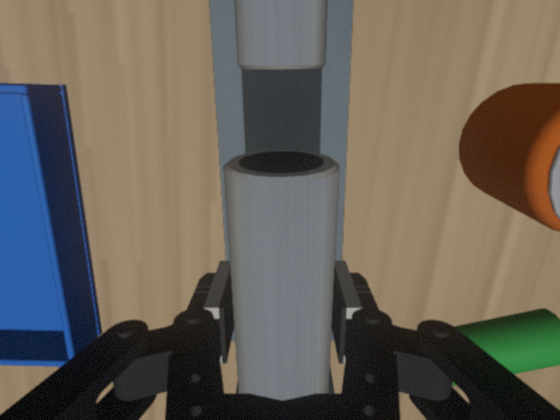

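```bash
python3 -m jog '[[[-0.03,-0.004,0],[-0.01,0,-0.005],-1],[[-0.065,-0.008,0],[-0.02,0,-0.01],-1],[[-0.1,-0.012,0],[-0.03,0,-0.02],-1],[[-0.135,-0.016,0],[-0.045,0,-0.028],-1],[[-0.17,-0.02,-0.005],[-0.052,0,-0.028],-1]]'; python3 -m jog '[[[-0.025,-0.003,-0.01],[0,0,0],-1],[[-0.041,-0.006,-0.025],[0,0,0],-1],[[-0.041,-0.006,-0.04],[0,0,0],-1],[[-0.041,-0.006,-0.05],[0,0,0],-1],[[-0.041,-0.006,-0.05],[0,0,0],-1]]'; python3 snap.py w7; python3 snap.py t7 top
```

```text
time: 5.7
tool_pos: [465.6, -187.4, 113.6]
tcp_rot: [-90.4, 86.9, -88.0]
ft_force: [0.1, -0.9, -1.7]
finger_gap: 38.3
time: 6.12
tool_pos: [424.1, -192.5, 60.5]
tcp_rot: [-95.2, 87.1, -92.8]
ft_force: [0.9, 0.4, -2.6]
finger_gap: 38.1
6.1667 [ 424.9 -192.8   61.6] [-0.24  0.41 -2.69]
[[-0.002, -0.042, 0.999], [-0.051, 0.998, 0.042], [-0.999, -0.051, -0.004]]
6.2167 [ 425.7 -193.1   62.4] [-0.46  0.15 -3.2 ]
[[-0.0, -0.042, 0.999], [-0.052, 0.998, 0.042], [-0.999, -0.052, -0.003]]
```

View pics/w7.png

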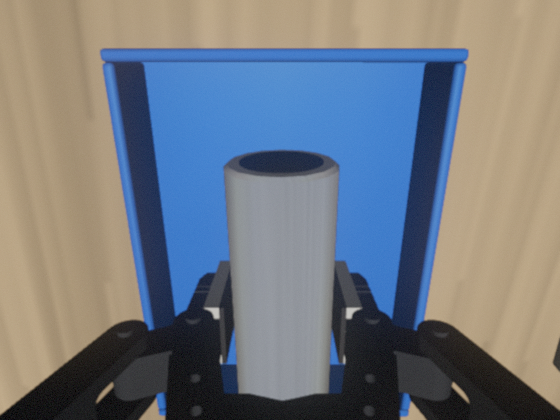

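The pin is centred over the tray, with even margins left and right (walls at columns 130 and 450 at pin height). Lowering.

```bash
python3 -m jog '[[[0,0,-0.012],[0,0,0],-1],[[0,0,-0.024],[0,0,0],-1],[[0,0,-0.033],[0,0,0],-1],[[0,0,-0.038],[0,0,0],-1],[[0,0,-0.038],[0,0,0],-1]]'; python3 -m jog '[[[0,0,-0.001],[0,0,0],-1],[[0,0,-0.002],[0,0,0],-1],[[0,0,-0.002],[0,0,0],-1]]'
```

```text
time: 6.63
tool_pos: [424.8, -192.6, 23.1]
tcp_rot: [-94.8, 87.1, -92.4]
ft_force: [0.4, -0.0, -3.0]
finger_gap: 38.2
time: 6.88
tool_pos: [425.5, -193.2, 22.3]
tcp_rot: [-92.4, 87.0, -90.0]
ft_force: [-0.2, 0.4, -3.6]
finger_gap: 38.2
```

```bash
python3 -m jog '[[[0,0,-0.001],[0,0,0],-1],[[0,0,-0.002],[0,0,0],-1],[[0,0,-0.002],[0,0,0],-1]]'; python3 -m jog '[[[0,0,-0.001],[0,0,0],-1],[[0,0,-0.001],[0,0,0],-1]]'
```

```text
time: 7.13
tool_pos: [425.1, -193.0, 19.8]
tcp_rot: [-93.1, 87.0, -90.7]
ft_force: [-0.4, -0.2, -3.5]
finger_gap: 38.2
time: 7.3
tool_pos: [425.2, -193.0, 18.8]
tcp_rot: [-93.0, 87.0, -90.6]
ft_force: [0.4, 0.7, -4.1]
finger_gap: 38.1
```

```bash
python3 -m jog '[[[0,0,-0.001],[0,0,0],-1],[[0,0,-0.001],[0,0,0],-1]]'; python3 -m jog '[[[0,0,-0.001],[0,0,0],-1],[[0,0,-0.001],[0,0,0],-1]]'
```

```text
time: 7.47
tool_pos: [425.3, -193.1, 18.7]
tcp_rot: [-93.4, 87.0, -91.0]
ft_force: [-4.2, 3.3, 9.6]
finger_gap: 38.1
time: 7.63
tool_pos: [425.4, -193.1, 18.6]
tcp_rot: [-93.7, 87.0, -91.3]
ft_force: [-11.0, 6.3, 21.6]
finger_gap: 38.1
```

Contact at TCP z = 18.7, as expected. Opening and rising.

```bash
python3 -m jog '[[[0,0,0.001],[0,0,0],-0.2],[[0,0,0.002],[0,0,0],0.1],[[0,0,0.002],[0,0,0],0.4],[[0,0,0.002],[0,0,0],0.4],[[0,0,0.01],[0,0,0],0.4]]'; python3 -m jog '[[[0,0,0.03],[0,0,0],0.4],[[0,0,0.065],[0,0,0],0.6],[[0,0,0.1],[0,0,0],0.8],[[0,0,0.13],[0,0,0],1],[[0,0,0.16],[0,0,0],1]]'; python3 snap.py w8
```

```text
time: 8.05
tool_pos: [424.0, -192.4, 25.6]
tcp_rot: [-95.8, 87.1, -93.4]
ft_force: [-0.9, 0.4, -1.0]
finger_gap: 59.7
time: 8.47
tool_pos: [425.1, -193.0, 189.3]
tcp_rot: [-92.0, 87.0, -89.6]
ft_force: [0.6, -0.2, 0.4]
finger_gap: 85.2
8.5167 [ 427.9 -194.5  196.1] [ 2.65 -1.7   6.02]
[[0.008, -0.042, 0.999], [-0.057, 0.997, 0.042], [-0.998, -0.057, 0.006]]
```

View pics/w8.png

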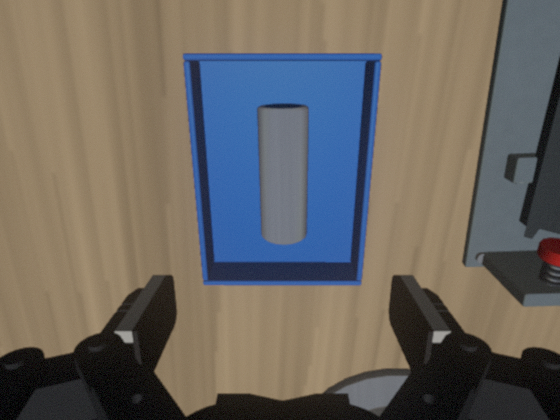

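The oldest pin lies flat in the tray, at columns 258–308 and rows 105–243, clear of the walls. Moving to the cradle.

```bash
python3 -m jog '[[[0.001,0.035,0],[0.01,0,0.02],1],[[0.002,0.075,0],[0.02,0,0.04],1],[[0.004,0.115,0],[0.03,0,0.06],1],[[0.005,0.155,0],[0.04,0,0.08],1],[[0.006,0.195,0],[0.052,0,0.1],1]]'; python3 -m jog '[[[0.001,0.04,0],[0,0,0.02],1],[[0.002,0.08,0],[0,0,0.04],1],[[0.004,0.12,0],[0,0,0.07],1],[[0.005,0.15,0],[0,0,0.104],1],[[0.005,0.16,0],[0,0,0.104],1]]'; python3 -m jog '[[[0,0,0],[0,0,0],1],[[0,0,0],[0,0,0],1]]';python3 snap.py w9
```

```text
time: 8.93
tool_pos: [430.8, 3.7, 187.3]
tcp_rot: [2.5, 89.8, 10.6]
ft_force: [0.7, 0.1, 0.2]
finger_gap: 85.6
time: 9.35
tool_pos: [435.7, 165.8, 187.2]
tcp_rot: [23.6, 89.8, 38.0]
ft_force: [0.0, -0.4, 0.3]
finger_gap: 85.2
time: 9.52
tool_pos: [435.9, 161.8, 186.8]
tcp_rot: [-28.3, 89.9, -14.2]
ft_force: [-0.6, 0.1, -0.1]
finger_gap: 85.3
9.5667 [436.1 161.1 186.7] [-0.45 -0.47  0.16]
[[0.002, -0.243, 0.97], [-0.0, 0.97, 0.243], [-1.0, -0.001, 0.001]]
```

View pics/w9.png

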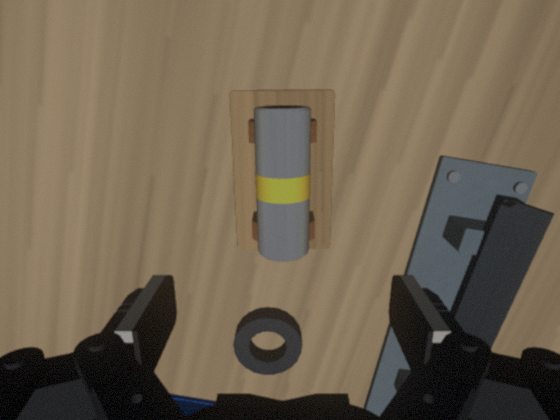

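The new pin is at columns 256–310 and rows 107–259, with the yellow band at (283.5,189). It is already aligned with the jaw plane. I'll move lower and over it for the second view.

```bash
cat > yb.py <<'E'
import sys,pickle
from h import *
ob=[]
for n in sys.argv[1:]:
    m=pickle.load(open(f"pics/{n}.pkl","rb"));im=cv2.imread(f"pics/{n}.png")
    H,S,V=cv2.split(cv2.cvtColor(im,cv2.COLOR_BGR2HSV))
    k=((H>22)&(H<36)&(S>170)&(V>70)).astype(np.uint8)
    k=cv2.morphologyEx(k,cv2.MORPH_OPEN,np.ones((3,3)))
    nn,l,st,c=cv2.connectedComponentsWithStats(k); i=1+np.argmax(st[1:,4])
    ys,xs=np.nonzero(l==i); cols=np.abs(xs-np.median(xs))<4
    v=(ys[cols].min()+ys[cols].max())/2
    u=(st[i][0]+st[i][0]+st[i][2]-1)/2
    print(n,st[i],u,v,onz(m,u,v,75).round(1)); ob.append((m,u,v))
if len(ob)>1: x,e=tri(ob);print("tri",x.round(1),np.round(e,1))
E
python3 yb.py w9
python3 -m jog '[[[0,0.005,-0.02],[0,0,0],1],[[0,0.008,-0.04],[0,0,0],1],[[0,0.008,-0.06],[0,0,0],1],[[0,0.008,-0.07],[0,0,0],1],[[0,0.008,-0.07],[0,0,0],1]]';python3 -m jog '[[[0,0,0],[0,0,0],1],[[0,0,0],[0,0,0],1]]';python3 snap.py w10; python3 yb.py w9 w10
```

```text
time: 9.98
tool_pos: [434.4, 168.1, 114.1]
tcp_rot: [-169.2, 89.8, -155.2]
ft_force: [-0.2, -0.2, -0.3]
finger_gap: 85.3
time: 10.15
tool_pos: [437.0, 169.6, 118.1]
tcp_rot: [-3.7, 89.8, 10.3]
ft_force: [-0.2, 0.3, -0.3]
finger_gap: 85.5
10.2 [437.2 169.8 118.4] [ 0.43 -0.23 -0.26]
[[0.004, -0.243, 0.97], [0.001, 0.97, 0.243], [-1.0, -0.0, 0.004]]Traceback (most recent call last):
  File "yb.py", line 9, in <module>
    nn,l,st,c=cv2.connectedComponentsWithStats(k); i=1+np.argmax(st[1:,4])
                                                       ~~~~~~~~~^^^^^^^^^^
    return _wrapfunc(a, 'argmax', axis=axis, out=out, **kwds)
    return bound(*args, **kwds)
ValueError: attempt to get argmax of an empty sequence
Traceback (most recent call last):
  File "yb.py", line 9, in <module>
    nn,l,st,c=cv2.connectedComponentsWithStats(k); i=1+np.argmax(st[1:,4])
                                                       ~~~~~~~~~^^^^^^^^^^
ValueError: attempt to get argmax of an empty sequence
```

View pics/w10.png

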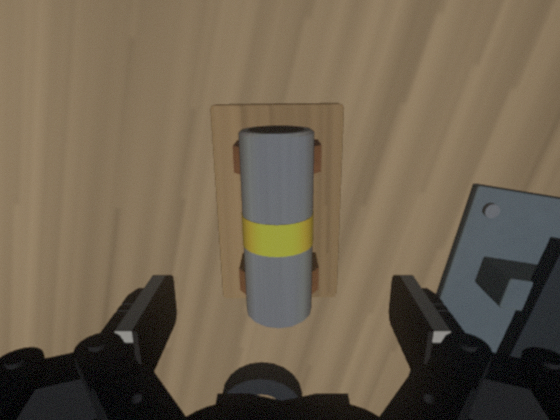

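```bash
python3 -c "
import cv2;im=cv2.imread('pics/w10.png');print(cv2.cvtColor(im[236:237,260:300:10],cv2.COLOR_BGR2HSV))"; sed -i 's/(S>170)&(V>70)/(S>190)\&(V>70)/; s/(H>22)/(H>18)/; s/(H<36)/(H<40)/' yb.py; python3 yb.py w9 w10
```

```text
[[[ 30 157 154]
  [ 30 163 152]
  [ 31 152 156]
  [ 30 157 154]]]Traceback (most recent call last):
  File "yb.py", line 9, in <module>
    nn,l,st,c=cv2.connectedComponentsWithStats(k); i=1+np.argmax(st[1:,4])
                                                       ~~~~~~~~~^^^^^^^^^^
    return _wrapfunc(a, 'argmax', axis=axis, out=out, **kwds)
    return bound(*args, **kwds)
ValueError: attempt to get argmax of an empty sequence
```

```bash
sed -i 's/(H>18)/(H>26)/; s/S>190/S>125/' yb.py; python3 yb.py w9 w10
```

```text
w9 [265 178  36  25 857] 282.5 190.5 [433.6 171.1  75. ]
w10 [ 253  223   49   34 1464] 277.0 240.5 [433.7 171.1  75. ]
tri [433.6 171.2  75.2] [0.1 0.1]
```

The new pin's top measures z = 75.2 (text: 75) and its centre (433.6,171.2). Descending to TCP z ≈ 49.

```bash
python3 -m jog '[[[-0.0035,0.0015,-0.01],[0,0,0],1],[[-0.0035,0.0015,-0.03],[0,0,0],1],[[-0.0035,0.0015,-0.05],[0,0,0],1],[[-0.0035,0.0015,-0.065],[0,0,0],1],[[-0.0035,0.0015,-0.068],[0,0,0],1]]';python3 -m jog '[[[0,0,0],[0,0,0],1],[[0,0,0],[0,0,0],1]]'; python3 snap.py w11
```

```text
time: 10.62
tool_pos: [430.5, 171.1, 46.0]
tcp_rot: [-174.4, 89.9, -160.3]
ft_force: [-1.1, -0.2, -0.7]
finger_gap: 85.3
time: 10.78
tool_pos: [433.0, 171.7, 49.5]
tcp_rot: [-2.8, 89.9, 11.3]
ft_force: [0.5, 1.3, 0.4]
finger_gap: 85.5
10.8333 [433.5 171.8  50. ] [-0.03  0.7  -0.12]
[[0.004, -0.244, 0.97], [0.001, 0.97, 0.244], [-1.0, -0.0, 0.004]]
```

View pics/w11.png

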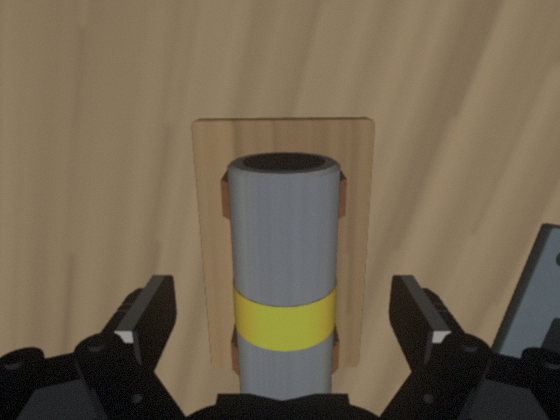

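Centred: the pin is at column 285 between fingers at 165 and 400. Close the jaws.

```bash
python3 -m jog '[[[0,0,0],[0,0,0],0.4],[[0,0,-0.001],[0,0,0],0.1],[[0,0,-0.001],[0,0,0],-0.1],[[0,0,-0.001],[0,0,0],-0.3],[[0,0,-0.001],[0,0,0],-0.5]]' 60; python3 -m jog '[[[0,0,0],[0,0,0],-1],[[0,0,0],[0,0,0],-1]]' 60; python3 -m jog '[[[0,0,0.005],[0,0,0],-1],[[0,0,0.012],[0,0,0],-1],[[0,0,0.025],[0,0,0],-1],[[0,0,0.045],[0,0,0],-1],[[0,0,0.07],[0,0,0],-1]]'; python3 snap.py w12
```

```text
time: 11.25
tool_pos: [433.8, 171.8, 48.8]
tcp_rot: [-2.0, 89.7, 12.1]
ft_force: [2.9, 1.4, 3.2]
finger_gap: 37.9
time: 11.42
tool_pos: [433.8, 171.8, 48.7]
tcp_rot: [-2.4, 89.8, 11.6]
ft_force: [2.3, 0.3, 5.9]
finger_gap: 38.1
time: 11.83
tool_pos: [429.9, 170.8, 116.3]
tcp_rot: [-176.5, 89.7, -162.4]
ft_force: [0.6, -0.5, -3.7]
finger_gap: 38.1
11.8833 [433.6 171.9 122.8] [4.21 1.76 1.37]
[[0.004, -0.244, 0.97], [0.001, 0.97, 0.244], [-1.0, -0.0, 0.004]]
```

View pics/w12.png

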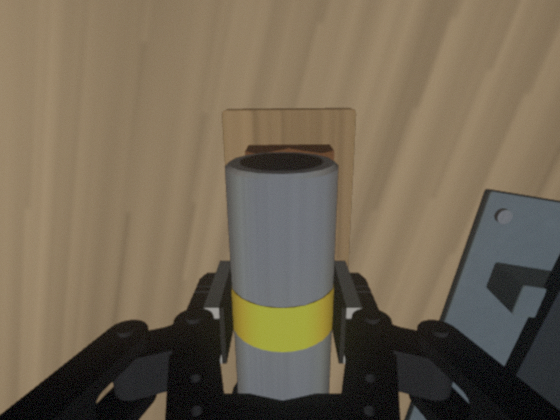

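Held securely. My estimate of the rail from the plate edges and pin tops gives a slope of 0.079. The laying spot is about (615.5,98) with the axis at z ≈ 81.6, leaving a 15 mm gap to the waiting pin. Moving above it, turned and tilted 3°.

```bash
python3 -m jog '[[[0.03,-0.012,0.01],[0.01,0,-0.03],-1],[[0.065,-0.026,0.02],[0.02,0,-0.06],-1],[[0.1,-0.04,0.025],[0.03,0,-0.1],-1],[[0.135,-0.054,0.025],[0.04,0,-0.14],-1],[[0.165,-0.066,0.025],[0.052,0,-0.168],-1]]'; python3 -m jog '[[[0.01,-0.005,0],[0,0,0],-1],[[0.017,-0.007,0],[0,0,0],-1],[[0.017,-0.007,0],[0,0,0],-1]]';python3 snap.py w13; python3 snap.py t13 top; python3 snap.py s13 scene
```

```text
time: 12.3
tool_pos: [599.2, 104.4, 142.6]
tcp_rot: [78.9, 87.0, 83.2]
ft_force: [-0.5, 0.4, -3.1]
finger_gap: 38.3
time: 12.55
tool_pos: [614.6, 97.8, 141.6]
tcp_rot: [80.9, 87.0, 85.3]
ft_force: [0.0, 0.9, -3.7]
finger_gap: 38.0
12.6 [613.8  98.6 141.7] [-0.49  0.95 -3.05]
[[0.004, -0.078, 0.997], [0.052, 0.996, 0.077], [-0.999, 0.051, 0.008]]
12.65 [613.3  99.  141.9] [ 0.1  -0.06 -3.68]
[[0.004, -0.078, 0.997], [0.052, 0.996, 0.078], [-0.999, 0.051, 0.008]]
12.7 [613.3  99.3 142.2] [-0.68 -0.76 -3.94]
[[0.004, -0.079, 0.997], [0.052, 0.996, 0.078], [-0.999, 0.051, 0.008]]
```

View pics/w13.png

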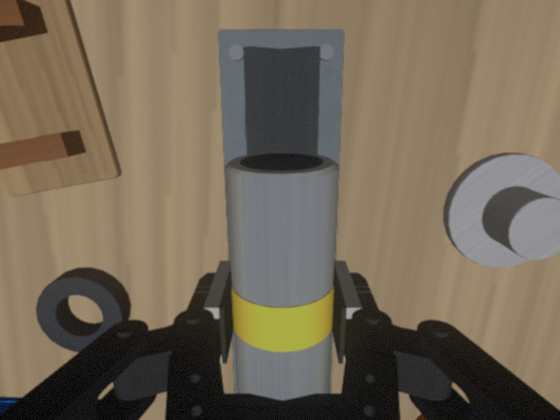

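View pics/t13.png

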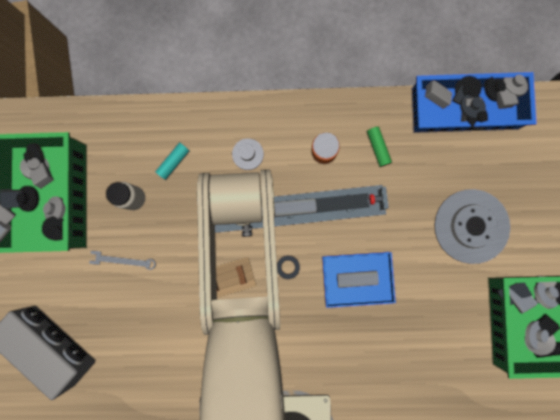

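Run:
```python
from h import *
import pickle
m=pickle.load(open("pics/w13.pkl","rb"))
g=cv2.cvtColor(cv2.imread("pics/w13.png"),cv2.COLOR_BGR2GRAY)
for v in (70,110,145): print(v,g[v,212:352:3].tolist())
print(onz(m,282,47,75).round(1), "plate rear",onz(m,219,30,12).round(1),onz(m,344,31,12).round(1))
```

```text
70 [128, 128, 133, 103, 107, 106, 108, 109, 105, 104, 105, 59, 59, 60, 58, 62, 57, 58, 58, 55, 58, 60, 56, 58, 53, 58, 51, 60, 57, 58, 52, 57, 61, 61, 58, 58, 100, 105, 100, 103, 102, 102, 104, 106, 122, 125, 123]
110 [131, 134, 139, 121, 106, 105, 107, 106, 109, 105, 107, 77, 57, 59, 59, 59, 57, 58, 62, 59, 55, 56, 54, 59, 58, 57, 53, 51, 57, 52, 56, 57, 60, 60, 58, 62, 102, 103, 105, 103, 103, 103, 103, 104, 125, 124, 122]
145 [135, 139, 139, 139, 109, 108, 108, 106, 105, 102, 106, 103, 59, 62, 64, 60, 57, 59, 56, 60, 60, 57, 58, 63, 60, 56, 59, 57, 57, 57, 58, 58, 57, 62, 59, 75, 103, 107, 105, 105, 104, 105, 101, 119, 122, 123, 127]
[606.9 198.6  75. ] plate rear [564.3 214.3  12. ] [646.9 220.2  12. ]
```

The rail's rear end is at (605.6,217.3), which agrees with the top view. Lateral alignment is within about 1–2 mm, so I'll lower.

```bash
python3 -m jog '[[[0.001,0,-0.012],[0,0,0],-1],[[0.001,0,-0.03],[0,0,0],-1],[[0.001,0,-0.045],[0,0,0],-1],[[0.001,0,-0.055],[0,0,0],-1],[[0.001,0,-0.058],[0,0,0],-1]]'; python3 -m jog '[[[0,0,-0.001],[0,0,0],-1],[[0,0,-0.002],[0,0,0],-1],[[0,0,-0.002],[0,0,0],-1]]'; python3 snap.py w14
```

```text
time: 13.12
tool_pos: [613.2, 99.0, 81.7]
tcp_rot: [83.5, 87.0, 88.0]
ft_force: [-1.3, -0.1, -4.5]
finger_gap: 38.4
time: 13.37
tool_pos: [616.2, 98.7, 83.7]
tcp_rot: [77.0, 87.0, 81.5]
ft_force: [0.5, -0.1, -4.0]
finger_gap: 38.5
13.4167 [616.3  98.6  83.9] [ 0.69 -0.13 -4.09]
[[0.008, -0.078, 0.997], [0.052, 0.996, 0.078], [-0.999, 0.051, 0.012]]
```

View pics/w14.png

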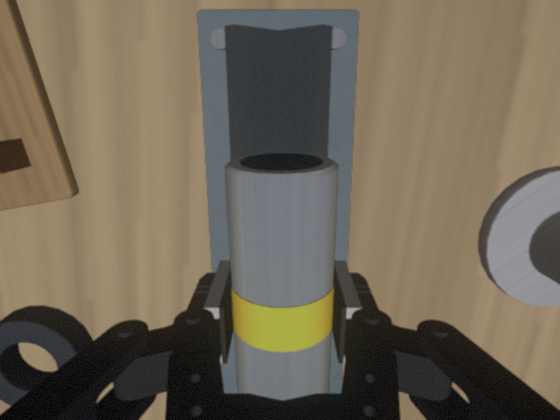

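```bash
python3 -m jog '[[[-0.0005,0,-0.001],[0,0,0],-1],[[-0.001,0,-0.003],[0,0,0],-1],[[-0.001,0,-0.005],[0,0,0],-1],[[-0.001,0,-0.006],[0,0,0],-1],[[-0.001,0,-0.006],[0,0,0],-1]]'; python3 -m jog '[[[0,0,-0.001],[0,0,0],-1],[[0,0,-0.0015],[0,0,0],-1],[[0,0,-0.0015],[0,0,0],-1]]'
```

```text
time: 13.83
tool_pos: [614.6, 98.5, 76.6]
tcp_rot: [78.8, 87.0, 83.2]
ft_force: [-0.6, 1.1, -2.7]
finger_gap: 38.0
time: 14.08
tool_pos: [615.1, 98.5, 76.0]
tcp_rot: [77.6, 87.0, 82.1]
ft_force: [-0.6, -0.1, 3.0]
finger_gap: 38.1
```

Contact at TCP z = 76, where the expected value was 75.3. One more half-step, then release.

```bash
python3 -m jog '[[[0,0,-0.0005],[0,0,0],-1],[[0,0,-0.0005],[0,0,0],-1]]'; python3 -m jog '[[[0,0,0],[0,0,0],-0.2],[[0,0,0],[0,0,0],0.1],[[0,0,0],[0,0,0],0.3],[[0,0,0],[0,0,0],0.3],[[0,0,0.01],[0,0,0],0.3]]';  python3 -m jog '[[[0,0,0.03],[0,0,0],0.3],[[0,0,0.055],[0,0,0],0.3],[[0,0.025,0.06],[-0.02,0,0],0.3],[[0,0.05,0.06],[-0.04,0,0],0.3],[[-0.002,0.07,0.06],[-0.052,0,0],0]]'; python3 snap.py w15
```

```text
time: 14.25
tool_pos: [615.1, 98.6, 75.9]
tcp_rot: [77.4, 87.0, 81.9]
ft_force: [-2.1, 0.0, 6.7]
finger_gap: 38.4
time: 14.67
tool_pos: [612.9, 98.4, 82.6]
tcp_rot: [83.2, 87.0, 87.6]
ft_force: [-1.0, -0.6, -0.4]
finger_gap: 55.4
time: 15.08
tool_pos: [613.8, 169.8, 147.3]
tcp_rot: [-5.5, 89.4, -1.1]
ft_force: [-0.2, -0.1, 0.3]
finger_gap: 44.8
15.1333 [612.4 173.7 146.5] [-1.13  2.17 -0.52]
[[0.008, -0.08, 0.997], [0.001, 0.997, 0.08], [-1.0, 0.0, 0.008]]
```

View pics/w15.png

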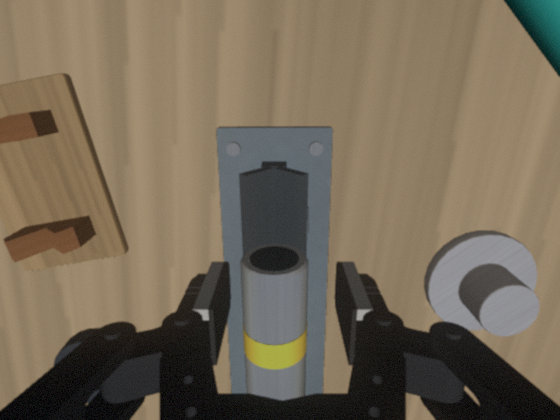

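The pin lies true in the groove, rear end at (275,258) and band at (275,350). Next I'll shut the fingers and go down behind it.

```bash
python3 -m jog '[[[-0.002,0.003,0],[0,0,0],-0.5],[[-0.003,0.006,-0.01],[0,0,0],-1],[[-0.003,0.006,-0.025],[0,0,0],-1],[[-0.003,0.006,-0.04],[0,0,0],-1],[[-0.003,0.006,-0.045],[0,0,0],-1]]'; python3 -m jog '[[[0,0,0],[0,0,0],-1]]'; python3 snap.py w16
```

```text
time: 15.55
tool_pos: [607.8, 173.2, 96.4]
tcp_rot: [-37.2, 89.9, -32.8]
ft_force: [-0.9, 0.2, -0.8]
finger_gap: -0.0
time: 15.63
tool_pos: [607.9, 173.3, 97.1]
tcp_rot: [-37.7, 89.9, -33.3]
ft_force: [-0.8, 0.3, -0.0]
finger_gap: 0.2
15.6833 [608.8 173.6  98.6] [-0.38 -0.55  0.45]
[[0.004, -0.077, 0.997], [-0.001, 0.997, 0.077], [-1.0, -0.001, 0.004]]
```

View pics/w16.png

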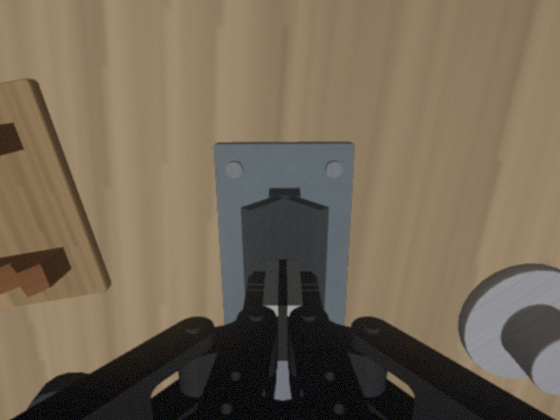

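The shut fingers (column 284) are centred on the groove (242–328), behind the pin. Lowering to just below pin-axis height.

```bash
python3 -m jog '[[[0,0,-0.005],[0,0,0],-1],[[0,0,-0.01],[0,0,0],-1],[[0,0,-0.013],[0,0,0],-1],[[0,0,-0.013],[0,0,0],-1],[[0,0,-0.013],[0,0,0],-1]]'; python3 -m jog '[[[0,0,0],[0,0,0],-1],[[0,0,0],[0,0,0],-1]]'
```

```text
time: 16.1
tool_pos: [609.5, 174.5, 86.7]
tcp_rot: [-7.3, 89.7, -2.8]
ft_force: [0.2, 0.5, 0.7]
finger_gap: 0.3
time: 16.27
tool_pos: [609.8, 174.6, 87.2]
tcp_rot: [-6.0, 89.6, -1.5]
ft_force: [0.0, 0.5, 0.8]
finger_gap: -0.1
```

```bash
python3 -m jog '[[[0,-0.002,0],[0,0,0],-1],[[0,-0.004,0],[0,0,0],-1],[[0,-0.006,0],[0,0,0],-1],[[0.001,-0.008,-0.001],[0,0,0],-1],[[0.001,-0.01,-0.001],[0,0,0],-1]]'; python3 -m jog '[[[0,-0.002,0],[0,0,0],-1],[[0,-0.004,0],[0,0,0],-1],[[0.0005,-0.006,0],[0,0,0],-1],[[0.0005,-0.008,-0.0005],[0,0,0],-1],[[0.001,-0.01,-0.0005],[0,0,0],-1]]'; python3 snap.py w17
```

```text
time: 16.68
tool_pos: [610.7, 164.2, 85.6]
tcp_rot: [-7.2, 89.6, -2.8]
ft_force: [-0.4, -0.2, 0.1]
finger_gap: 0.3
time: 17.1
tool_pos: [611.5, 154.6, 85.3]
tcp_rot: [-3.7, 89.7, 0.8]
ft_force: [-1.8, 2.6, 0.3]
finger_gap: 0.2
17.15 [611.5 154.2  85.3] [-0.75  1.44  0.56]
[[0.006, -0.078, 0.997], [-0.0, 0.997, 0.078], [-1.0, -0.001, 0.006]]
```

View pics/w17.png

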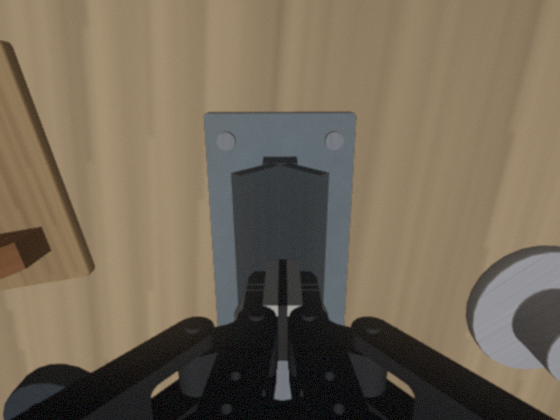

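The pin is moving at about 2.6 N. But the shut tips are only about 14 mm wide and the tube hole is about 30 mm, so contact is on the top of the rim, which could tip the pin. I'll back off and open to about 32 mm so each finger pushes the rim's side at axis height.

```bash
python3 -m jog '[[[0,0.004,0],[0,0,0],-1],[[-0.0005,0.008,0],[0,0,0],-0.6],[[-0.0005,0.008,0],[0,0,0],-0.25],[[-0.0005,0.008,-0.001],[0,0,0],-0.25],[[-0.0005,0.008,-0.002],[0,0,0],-0.25]]'; python3 -m jog '[[[0,0,0],[0,0,0],-0.25]]'; python3 snap.py w18
```

```text
time: 17.57
tool_pos: [611.2, 162.7, 83.3]
tcp_rot: [-8.2, 89.6, -3.7]
ft_force: [-0.4, 0.6, 0.1]
finger_gap: 31.8
time: 17.65
tool_pos: [610.9, 162.5, 82.9]
tcp_rot: [-9.1, 89.7, -4.6]
ft_force: [0.2, -1.4, -0.8]
finger_gap: 31.8
17.7 [610.9 162.4  83. ] [0.13 0.12 0.09]
[[0.006, -0.078, 0.997], [-0.0, 0.997, 0.078], [-1.0, -0.001, 0.006]]
```

View pics/w18.png

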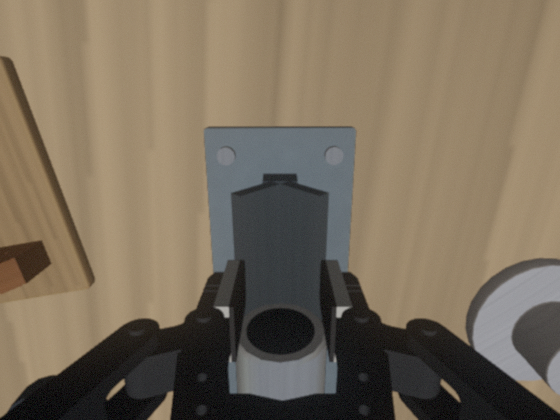

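The fingers now straddle the hole, with the pin's rear rim at columns 239–323 and row 330. The jaw is centred within about 1 mm. Pushing on slowly while following the 3° fall.

```bash
python3 -m jog '[[[0,-0.002,0],[0,0,0],-0.25],[[0,-0.004,0],[0,0,0],-0.25],[[0.0005,-0.007,0],[0,0,0],-0.25],[[0.0005,-0.0095,-0.0005],[0,0,0],-0.25],[[0.001,-0.012,-0.0005],[0,0,0],-0.25]]'; python3 -m jog '[[[0,-0.0025,0],[0,0,0],-0.25],[[0.0005,-0.005,0],[0,0,0],-0.25],[[0.0005,-0.0075,-0.0005],[0,0,0],-0.25],[[0.001,-0.01,-0.0005],[0,0,0],-0.25],[[0.001,-0.0125,-0.0005],[0,0,0],-0.25]]'; python3 snap.py w19
```

```text
time: 18.12
tool_pos: [612.1, 150.5, 82.9]
tcp_rot: [-0.8, 89.6, 3.6]
ft_force: [-0.1, 2.0, -0.3]
finger_gap: 31.8
time: 18.53
tool_pos: [613.0, 138.0, 82.2]
tcp_rot: [-5.2, 89.7, -0.7]
ft_force: [0.7, 3.7, -1.4]
finger_gap: 32.4
18.5833 [613.1 137.4  82.2] [-0.82  2.5  -0.01]
[[0.006, -0.078, 0.997], [-0.001, 0.997, 0.078], [-1.0, -0.001, 0.006]]
```

View pics/w19.png

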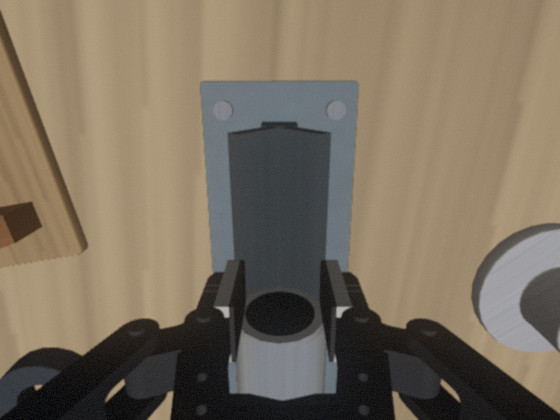

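The fingers drive the rim, but it overlaps the pads only slightly. I'll back off 4 mm and narrow to about 25 mm for a fuller bearing.

```bash
python3 -m jog '[[[0,0.003,0],[0,0,0],-0.25],[[0,0.006,0],[0,0,0],-0.41],[[0,0.006,0],[0,0,0],-0.41],[[0,0.004,0],[0,0,0],-0.41],[[0,0.002,0],[0,0,0],-0.41]]' 40; python3 -m jog '[[[0,-0.002,0],[0,0,0],-0.41],[[0,-0.0045,0],[0,0,0],-0.41],[[0.0005,-0.007,-0.0005],[0,0,0],-0.41],[[0.001,-0.0095,-0.0005],[0,0,0],-0.41],[[0.001,-0.012,-0.0005],[0,0,0],-0.41]]'; python3 snap.py w20;python3 snap.py t20 top
```

```text
time: 19.0
tool_pos: [613.1, 139.9, 82.3]
tcp_rot: [-10.2, 89.6, -5.7]
ft_force: [0.4, 0.5, 0.4]
finger_gap: 25.5
time: 19.42
tool_pos: [613.9, 128.3, 81.8]
tcp_rot: [0.9, 89.7, 5.4]
ft_force: [-1.4, 4.4, -0.2]
finger_gap: 25.2
19.4667 [614.  127.7  81.7] [-0.37  3.36 -0.59]
[[0.006, -0.078, 0.997], [-0.0, 0.997, 0.078], [-1.0, -0.001, 0.006]]
19.5167 [614.  127.7  81.7] [-0.71  1.38 -0.69]
[[0.006, -0.078, 0.997], [-0.0, 0.997, 0.078], [-1.0, -0.001, 0.006]]
```

View pics/w20.png

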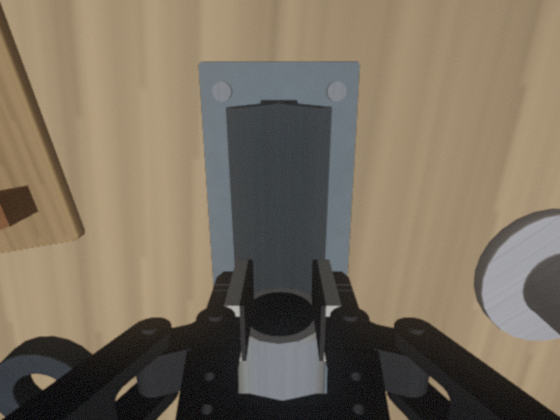

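View pics/t20.png

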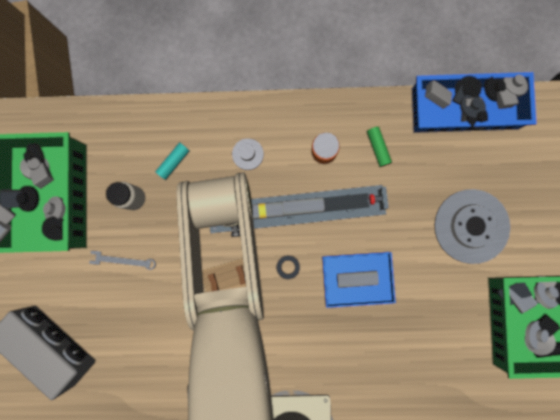

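The pusher is behind the rim properly. The top view shows yellow band (262,210) and waiting pin's front at column 323, so the pins are now about touching. About 120 mm remains to the buffer.

```bash
for i in 1; do python3 -m jog '[[[0.0002,-0.003,-0.0002],[0,0,0],-0.41],[[0.0005,-0.006,-0.0003],[0,0,0],-0.41],[[0.0007,-0.009,-0.0005],[0,0,0],-0.41],[[0.001,-0.012,-0.0006],[0,0,0],-0.41],[[0.0012,-0.015,-0.0008],[0,0,0],-0.41]]'; done; python3 -m jog '[[[0.0002,-0.003,-0.0002],[0,0,0],-0.41],[[0.0005,-0.006,-0.0003],[0,0,0],-0.41],[[0.0007,-0.009,-0.0005],[0,0,0],-0.41],[[0.001,-0.012,-0.0006],[0,0,0],-0.41],[[0.0012,-0.015,-0.0008],[0,0,0],-0.41]]';python3 -m jog '[[[0.0002,-0.003,-0.0002],[0,0,0],-0.41],[[0.0005,-0.006,-0.0003],[0,0,0],-0.41],[[0.0007,-0.009,-0.0005],[0,0,0],-0.41],[[0.001,-0.012,-0.0006],[0,0,0],-0.41],[[0.0012,-0.015,-0.0008],[0,0,0],-0.41]]'; python3 snap.py w21; python3 snap.py t21 top
```

```text
time: 19.93
tool_pos: [615.2, 112.7, 80.9]
tcp_rot: [-6.3, 89.7, -1.8]
ft_force: [-1.9, 4.3, 0.3]
finger_gap: 25.1
time: 20.35
tool_pos: [616.4, 97.7, 80.1]
tcp_rot: [-7.1, 89.7, -2.6]
ft_force: [-2.2, 3.5, 0.9]
finger_gap: 25.3
time: 20.77
tool_pos: [617.7, 82.7, 79.3]
tcp_rot: [-7.4, 89.7, -2.9]
ft_force: [-1.5, 4.0, 1.1]
finger_gap: 25.3
20.8167 [617.7  82.1  79.3] [-1.57  2.59 -0.04]
[[0.006, -0.078, 0.997], [-0.001, 0.997, 0.078], [-1.0, -0.001, 0.006]]
20.8667 [617.8  82.2  79.3] [-0.98  0.94 -0.12]
[[0.006, -0.078, 0.997], [-0.001, 0.997, 0.078], [-1.0, -0.001, 0.006]]
```

View pics/w21.png

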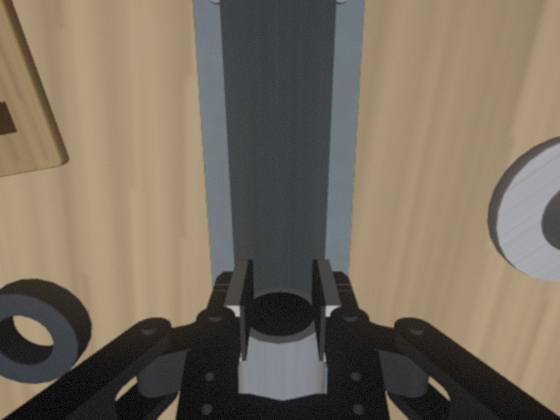

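View pics/t21.png

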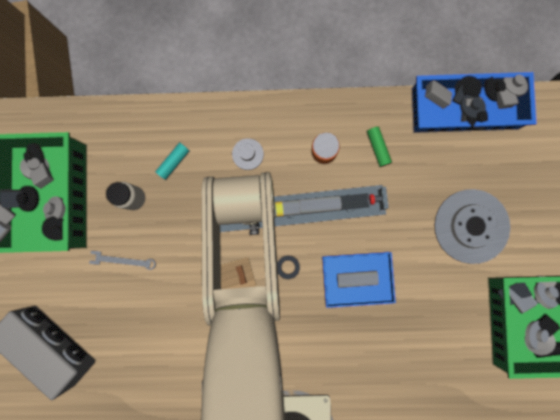

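Both pins slide steadily at about 4 N. The waiting pin's front is at column 341 against the buffer face at 370, leaving about 78 mm. I'll go 60 mm on, then slower.

```bash
python3 -m jog '[[[0.0002,-0.003,-0.0002],[0,0,0],-0.41],[[0.0005,-0.006,-0.0003],[0,0,0],-0.41],[[0.0007,-0.009,-0.0005],[0,0,0],-0.41],[[0.001,-0.012,-0.0006],[0,0,0],-0.41],[[0.0012,-0.015,-0.0008],[0,0,0],-0.41]]'; python3 -m jog '[[[0.0002,-0.003,-0.0002],[0,0,0],-0.41],[[0.0005,-0.006,-0.0003],[0,0,0],-0.41],[[0.0007,-0.009,-0.0005],[0,0,0],-0.41],[[0.001,-0.012,-0.0006],[0,0,0],-0.41],[[0.0012,-0.015,-0.0008],[0,0,0],-0.41]]';python3 -m jog '[[[0.0002,-0.003,-0.0002],[0,0,0],-0.41],[[0.0005,-0.006,-0.0003],[0,0,0],-0.41],[[0.0007,-0.009,-0.0005],[0,0,0],-0.41],[[0.001,-0.012,-0.0006],[0,0,0],-0.41],[[0.0012,-0.015,-0.0008],[0,0,0],-0.41]]';python3 -m jog '[[[0.0002,-0.003,-0.0002],[0,0,0],-0.41],[[0.0005,-0.006,-0.0003],[0,0,0],-0.41],[[0.0007,-0.009,-0.0005],[0,0,0],-0.41],[[0.001,-0.012,-0.0006],[0,0,0],-0.41],[[0.0012,-0.015,-0.0008],[0,0,0],-0.41]]'; python3 snap.py t22 top; python3 snap.py s22 scene
python3 - <<'E'
import cv2
a=cv2.imread("pics/t22.png")[170:240,240:400];b=cv2.imread("pics/s22.png")[170:280,190:360]
cv2.imwrite("pics/c22.png",cv2.vconcat([cv2.resize(a,(680,298),interpolation=cv2.INTER_CUBIC),cv2.resize(b[:75],(680,300),interpolation=cv2.INTER_CUBIC)]))
E
```

```text
time: 21.28
tool_pos: [619.0, 67.7, 78.6]
tcp_rot: [-6.9, 89.6, -2.5]
ft_force: [-2.1, 4.7, 0.7]
finger_gap: 25.1
time: 21.7
tool_pos: [620.2, 52.7, 77.8]
tcp_rot: [-7.0, 89.6, -2.5]
ft_force: [-1.4, 4.2, -0.6]
finger_gap: 25.3
time: 22.12
tool_pos: [621.4, 37.7, 77.0]
tcp_rot: [-6.7, 89.6, -2.2]
ft_force: [-1.6, 5.4, -0.1]
finger_gap: 25.3
time: 22.53
tool_pos: [622.5, 22.7, 76.2]
tcp_rot: [-6.9, 89.6, -2.4]
ft_force: [-0.7, 3.9, 0.3]
finger_gap: 25.1
22.5833 [622.6  22.1  76.2] [-0.27  2.89  0.97]
[[0.006, -0.078, 0.997], [-0.001, 0.997, 0.078], [-1.0, -0.001, 0.006]]
22.6333 [622.6  22.2  76.2] [-0.9   1.98  0.12]
[[0.006, -0.077, 0.997], [-0.001, 0.997, 0.077], [-1.0, -0.001, 0.006]]
```

View pics/c22.png

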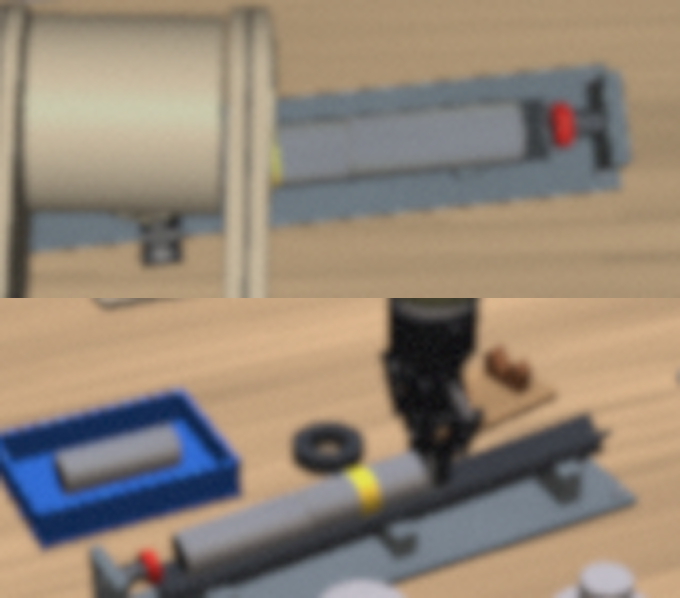

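About 18 mm left (pin front at crop column 523, buffer face 552). Continuing with smaller rows.

```bash
python3 -m jog '[[[0.0002,-0.002,-0.0001],[0,0,0],-0.41],[[0.0003,-0.004,-0.0002],[0,0,0],-0.41],[[0.0005,-0.006,-0.0003],[0,0,0],-0.41],[[0.0006,-0.008,-0.0004],[0,0,0],-0.41],[[0.0008,-0.010,-0.0005],[0,0,0],-0.41]]'; python3 -m jog '[[[0.0001,-0.001,-0.0001],[0,0,0],-0.41],[[0.0002,-0.002,-0.0001],[0,0,0],-0.41],[[0.0002,-0.003,-0.0002],[0,0,0],-0.41]]';python3 -m jog '[[[0.0001,-0.001,-0.0001],[0,0,0],-0.41],[[0.0002,-0.002,-0.0001],[0,0,0],-0.41]]'
cat > red.py <<'E'
import sys
from h import *
for n in sys.argv[1:]:
    im=cv2.imread(f"pics/{n}.png").astype(float); 
    b,g,r_=im[:,:,0],im[:,:,1],im[:,:,2]; w=np.clip(r_-np.maximum(g,b)-40,0,None)
    if n[0]=="t": y0,y1,x0,x1=185,212,355,385
    else: y0,y1,x0,x1=225,248,215,240
    w=w[y0:y1,x0:x1]; Y,X=np.mgrid[y0:y1,x0:x1]
    print(n,round((w*X).sum()/w.sum(),2),round((w*Y).sum()/w.sum(),2),round(w.sum()))
E
python3 snap.py t23 top; python3 snap.py s23 scene; cp pics/top0.png pics/t0.png; cp pics/scene0.png pics/s0.png; python3 red.py t0 t13 t20 t22 t23 s0 s13 s22 s23
```

```text
time: 23.05
tool_pos: [623.4, 12.9, 75.7]
tcp_rot: [-6.1, 89.6, -1.6]
ft_force: [-0.6, 4.2, 0.6]
finger_gap: 25.2
time: 23.3
tool_pos: [623.5, 10.0, 75.5]
tcp_rot: [-6.1, 89.6, -1.7]
ft_force: [-0.1, 4.0, 0.9]
finger_gap: 25.2
time: 23.47
tool_pos: [623.8, 8.0, 75.4]
tcp_rot: [-6.3, 89.6, -1.8]
ft_force: [-0.1, 4.4, 1.3]
finger_gap: 25.0
23.5167 [623.7   7.8  75.4] [-0.75  4.02 -0.64]
[[0.006, -0.078, 0.997], [-0.0, 0.997, 0.078], [-1.0, -0.001, 0.006]]
23.5667 [623.7   7.8  75.4] [0.58 2.76 0.61]
[[0.006, -0.078, 0.997], [-0.0, 0.997, 0.078], [-1.0, -0.001, 0.006]]
t0 372.09 198.76 2673
t13 372.07 198.76 2670
t20 372.07 198.77 2701
t22 372.08 198.76 2656
t23 372.09 198.76 2617
s0 227.45 235.45 2180
s13 227.29 235.38 1991
s22 227.3 235.38 2003
s23 227.46 235.45 2210
```

Red centroid in the top view repeats to about 0.02 px (about 0.37 px per mm), so it is a fine press gauge; not touched yet. Advancing 1 mm at a time.

```bash
python3 -m jog '[[[0.0001,-0.0005,0],[0,0,0],-0.41],[[0.0001,-0.001,-0.0001],[0,0,0],-0.41],[[0.0001,-0.0015,-0.0001],[0,0,0],-0.41]]'; python3 snap.py t24 top;  python3 -m jog '[[[0.0001,-0.0005,0],[0,0,0],-0.41],[[0.0001,-0.001,-0.0001],[0,0,0],-0.41]]'; python3 snap.py t25 top; python3 red.py t24 t25
```

```text
time: 23.82
tool_pos: [623.8, 6.6, 75.4]
tcp_rot: [-5.6, 89.6, -1.2]
ft_force: [-0.2, 4.6, 2.1]
finger_gap: 25.3
23.8667 [623.8   6.5  75.4] [0.2  4.73 0.33]
[[0.006, -0.078, 0.997], [-0.0, 0.997, 0.078], [-1.0, -0.001, 0.006]]
time: 24.03
tool_pos: [623.9, 5.5, 75.2]
tcp_rot: [-6.3, 89.6, -1.8]
ft_force: [-0.4, 5.3, 1.4]
finger_gap: 25.1
24.0833 [623.9   5.5  75.2] [-0.1   5.53  1.92]
[[0.006, -0.078, 0.997], [-0.0, 0.997, 0.078], [-1.0, -0.001, 0.006]]
t24 372.11 198.75 2605
t25 372.16 198.74 2538
```

```bash
python3 -m jog '[[[0.0001,-0.0005,0],[0,0,0],-0.41],[[0.0001,-0.001,-0.0001],[0,0,0],-0.41]]'; python3 snap.py t26 top;  python3 red.py t26
```

```text
time: 24.25
tool_pos: [624.0, 4.6, 75.2]
tcp_rot: [-5.9, 89.6, -1.4]
ft_force: [-0.5, 5.8, 2.2]
finger_gap: 25.3
24.3 [624.    4.5  75.2] [-1.53  4.69  2.04]
[[0.006, -0.078, 0.997], [-0.0, 0.997, 0.078], [-1.0, -0.001, 0.006]]
t26 372.22 198.74 2450
```

```bash
python3 -m jog '[[[0,-0.0004,0],[0,0,0],-0.41],[[0.0001,-0.0008,0],[0,0,0],-0.41]]'; python3 snap.py t27 top; python3 snap.py s27 scene; python3 red.py t27 s27
python3 - <<'E'
import cv2
a=cv2.imread("pics/t27.png")[170:240,240:400];b=cv2.imread("pics/s27.png")[170:280,190:360]
cv2.imwrite("pics/c27.png",cv2.vconcat([cv2.resize(a,(680,298),interpolation=cv2.INTER_CUBIC),cv2.resize(b[:75],(680,300),interpolation=cv2.INTER_CUBIC)]))
E
```

```text
time: 24.47
tool_pos: [624.1, 3.8, 75.1]
tcp_rot: [-6.0, 89.6, -1.5]
ft_force: [-1.9, 4.8, 1.3]
finger_gap: 25.2
24.5167 [624.1   3.7  75.1] [-1.63  4.78  1.82]
[[0.006, -0.078, 0.997], [-0.0, 0.997, 0.078], [-1.0, -0.001, 0.006]]
24.5667 [624.1   3.7  75.1] [-1.19  4.72  1.69]
[[0.006, -0.078, 0.997], [-0.0, 0.997, 0.078], [-1.0, -0.001, 0.006]]
t27 372.28 198.71 2337
s27 227.33 235.51 2055
```

View pics/c27.png

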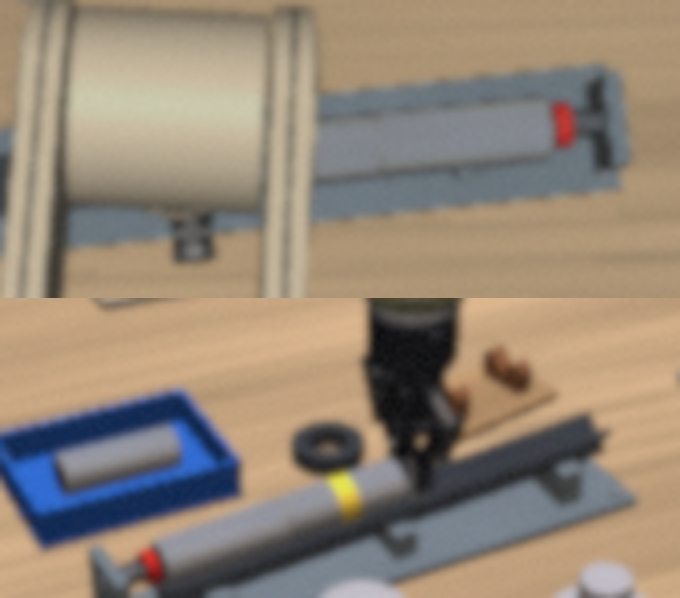

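The area change could be the pin hiding the buffer's face, so I'll measure the far (bracket-side) edge of the red instead.

```bash
cat > edge.py <<'E'
import sys
from h import *
for n in sys.argv[1:]:
    im=cv2.imread(f"pics/{n}.png").astype(float)
    w=im[:,:,2]-im[:,:,1]
    p=w[196:202,362:384].mean(0); p=p-np.median(p[-5:]) 
    k=int(np.argmax(p)); h=30
    j=next(i for i in range(k,len(p)) if p[i]<h); R=362+j-1+(p[j-1]-h)/(p[j-1]-p[j])
    j=next(i for i in range(k,-1,-1) if p[i]<h); L=362+j+(h-p[j])/(p[j+1]-p[j])
    print(n,"L",round(L,2),"R",round(R,2),p[5:16].round().tolist())
E
python3 edge.py t0 t13 t20 t22 t23 t24 t25 t26 t27
python3 - <<'E'
from bench import vision
from h import *
m=vision.camera_model("top")
a=proj(m,[643.9,-225,75]);b=proj(m,[644.7,-235,74.5]);print(a,b)
E
```

```text
t0 L 369.02 R 375.36 [1.0, 8.0, 29.0, 77.0, 119.0, 136.0, 128.0, 92.0, 42.0, 9.0, 1.0]
t13 L 368.81 R 375.37 [2.0, 12.0, 34.0, 80.0, 119.0, 136.0, 128.0, 92.0, 42.0, 10.0, 1.0]
t20 L 368.78 R 375.36 [2.0, 13.0, 35.0, 80.0, 120.0, 136.0, 130.0, 92.0, 42.0, 10.0, 2.0]
t22 L 368.8 R 375.35 [3.0, 11.0, 35.0, 78.0, 118.0, 136.0, 128.0, 92.0, 41.0, 10.0, 1.0]
t23 L 369.01 R 375.35 [2.0, 8.0, 29.0, 77.0, 117.0, 135.0, 128.0, 90.0, 41.0, 10.0, 1.0]
t24 L 369.08 R 375.37 [1.0, 8.0, 26.0, 73.0, 117.0, 135.0, 127.0, 91.0, 42.0, 10.0, 1.0]
t25 L 369.19 R 375.38 [1.0, 4.0, 22.0, 67.0, 116.0, 135.0, 128.0, 91.0, 42.0, 10.0, 2.0]
t26 L 369.29 R 375.37 [-0.0, 3.0, 18.0, 59.0, 111.0, 134.0, 128.0, 92.0, 42.0, 10.0, 1.0]
t27 L 369.43 R 375.35 [-0.0, 2.0, 14.0, 52.0, 105.0, 133.0, 127.0, 91.0, 41.0, 10.0, 1.0]
[368.90772359 198.73843505] [372.59697187 198.35373612]
```

The far edge hasn't moved (375.35–375.37), so the pin is not home yet and the area change was only occlusion. Continuing in small steps, watching the edge and the force.

```bash
python3 -m jog '[[[0,-0.0005,0],[0,0,0],-0.41],[[0.0001,-0.001,0],[0,0,0],-0.41]]'; python3 snap.py t28 top; python3 -m jog '[[[0,-0.0005,0],[0,0,0],-0.41],[[0.0001,-0.001,-0.0001],[0,0,0],-0.41]]'; python3 snap.py t29 top; python3 edge.py t28 t29
```

```text
time: 24.73
tool_pos: [624.2, 2.7, 75.1]
tcp_rot: [-6.9, 89.6, -2.5]
ft_force: [-0.7, 4.6, 1.9]
finger_gap: 25.2
24.7833 [624.2   2.6  75.1] [-1.57  5.77  1.44]
[[0.006, -0.078, 0.997], [-0.0, 0.997, 0.078], [-1.0, -0.001, 0.006]]
time: 24.95
tool_pos: [624.3, 1.7, 75.0]
tcp_rot: [-6.2, 89.6, -1.7]
ft_force: [-1.4, 5.1, 1.9]
finger_gap: 24.9
25.0 [624.3   1.7  75. ] [-1.78  4.99  2.76]
[[0.006, -0.078, 0.997], [-0.0, 0.997, 0.078], [-1.0, -0.001, 0.006]]
t28 L 369.56 R 375.38 [0.0, 2.0, 11.0, 45.0, 99.0, 132.0, 127.0, 92.0, 42.0, 10.0, 2.0]
t29 L 369.65 R 375.37 [0.0, 0.0, 10.0, 41.0, 91.0, 127.0, 126.0, 91.0, 42.0, 10.0, 1.0]
```

```bash
python3 -m jog '[[[0,-0.0005,0],[0,0,0],-0.41],[[0.0001,-0.001,-0.0001],[0,0,0],-0.41]]'; python3 snap.py t30 top; python3 edge.py t30;  python3 -m jog '[[[0,-0.0005,0],[0,0,0],-0.41],[[0.0001,-0.001,-0.0001],[0,0,0],-0.41]]'; python3 snap.py t31 top; python3 edge.py t31
```

```text
time: 25.17
tool_pos: [624.4, 0.8, 74.9]
tcp_rot: [-5.9, 89.6, -1.4]
ft_force: [-1.4, 5.3, 2.6]
finger_gap: 25.0
25.2167 [624.4   0.7  75. ] [-1.3   5.65  3.06]
[[0.006, -0.078, 0.997], [-0.0, 0.997, 0.078], [-1.0, -0.001, 0.006]]
t30 L 369.93 R 375.38 [0.0, 0.0, 7.0, 32.0, 78.0, 119.0, 126.0, 91.0, 42.0, 11.0, 1.0]
time: 25.38
tool_pos: [624.4, -0.1, 74.9]
tcp_rot: [-4.4, 89.7, 0.1]
ft_force: [-2.7, 6.3, 3.5]
finger_gap: 25.2
25.4333 [ 6.244e+02 -2.000e-01  7.490e+01] [-2.28  6.45  3.82]
[[0.006, -0.078, 0.997], [0.0, 0.997, 0.078], [-1.0, -0.0, 0.006]]
t31 L 370.24 R 375.56 [-0.0, -0.0, 3.0, 20.0, 62.0, 106.0, 124.0, 100.0, 51.0, 14.0, 2.0]
```

Now the far edge moves (+0.19 px, about 0.5 mm) and the force climbs. Pressing about 2 mm further.

```bash
python3 -m jog '[[[0,-0.0005,0],[0,0,0],-0.41],[[0.0001,-0.001,0],[0,0,0],-0.41]]'; python3 snap.py t32 top; python3 edge.py t32;  python3 -m jog '[[[0,-0.0005,0],[0,0,0],-0.41],[[0.0001,-0.001,0],[0,0,0],-0.41]]'; python3 snap.py t33 top; python3 edge.py t33
```

```text
time: 25.6
tool_pos: [624.5, -0.9, 74.9]
tcp_rot: [-1.8, 89.7, 2.6]
ft_force: [-1.8, 6.0, 2.6]
finger_gap: 25.3
25.65 [624.5  -1.   74.9] [-2.24  5.48  3.37]
[[0.006, -0.078, 0.997], [0.0, 0.997, 0.078], [-1.0, -0.0, 0.006]]
t32 L 370.5 R 375.84 [-0.0, 0.0, 1.0, 13.0, 47.0, 94.0, 124.0, 116.0, 70.0, 22.0, 3.0]
time: 25.82
tool_pos: [624.6, -1.7, 74.8]
tcp_rot: [1.6, 89.7, 6.1]
ft_force: [-2.1, 7.5, 1.9]
finger_gap: 25.2
25.8667 [624.6  -1.8  74.8] [-0.92  6.86  3.11]
[[0.006, -0.078, 0.997], [0.001, 0.997, 0.078], [-1.0, 0.0, 0.006]]
t33 L 370.8 R 376.11 [-0.0, -1.0, 0.0, 8.0, 36.0, 83.0, 121.0, 122.0, 84.0, 33.0, 6.0]
```

The far edge has moved 0.74 px, about 2.0 mm of press, in the middle of the wanted range. Backing straight off, then rising.

```bash
python3 -m jog '[[[-0.0001,0.001,0],[0,0,0],-0.41],[[-0.0002,0.003,0.0002],[0,0,0],-0.41],[[-0.0005,0.008,0.0005],[0,0,0],-0.41],[[-0.001,0.016,0.001],[0,0,0],-0.41],[[-0.002,0.026,0.002],[0,0,0],-0.41]]'; python3 snap.py t34 top; python3 edge.py t34;  python3 -m jog '[[[0,0.005,0.02],[0,0,0],-0.41],[[0,0.01,0.05],[0,0,0],-0.41],[[0,0.01,0.085],[0,0,0],-0.41],[[0,0.01,0.12],[0,0,0],-0.41],[[0,0,0.15],[0,0,0],-0.41]]'; python3 -m jog '[[[0,-0.02,0.01],[0,0,0],-0.41],[[0,-0.05,0.02],[0,0,0],-0.41],[[0,-0.07,0.02],[0,0,0],-0.41],[[0,-0.07,0.02],[0,0,0],-0.41],[[0,-0.07,0.02],[0,0,0],-0.41]]';python3 snap.py t35 top; python3 edge.py t35; python3 snap.py w35; python3 snap.py s35 scene
```

```text
time: 26.28
tool_pos: [622.6, 23.7, 76.6]
tcp_rot: [-11.3, 89.7, -6.9]
ft_force: [0.3, -0.7, 0.1]
finger_gap: 25.2
26.3333 [622.5  26.1  77. ] [0.35 1.47 0.76]
[[0.006, -0.078, 0.997], [0.001, 0.997, 0.078], [-1.0, 0.0, 0.006]]
t34 L 370.95 R 376.15 [-1.0, -1.0, 0.0, 6.0, 31.0, 78.0, 118.0, 122.0, 84.0, 34.0, 7.0]
time: 26.75
tool_pos: [622.8, 25.8, 229.5]
tcp_rot: [-2.4, 89.6, 2.2]
ft_force: [0.7, -0.1, 0.3]
finger_gap: 25.1
time: 27.17
tool_pos: [622.7, -46.8, 246.9]
tcp_rot: [-6.4, 89.6, -2.1]
ft_force: [0.9, 1.1, -1.1]
finger_gap: 25.3
27.2167 [622.5 -45.9 246.5] [ 0.24 -0.9   0.18]
[[0.006, -0.077, 0.997], [0.0, 0.997, 0.077], [-1.0, -0.0, 0.006]]
t35 L 370.93 R 376.17 [-1.0, -1.0, -0.0, 6.0, 32.0, 79.0, 118.0, 123.0, 84.0, 35.0, 6.0]
27.2667 [622.5 -45.4 246.3] [ 0.19  0.46 -0.98]
[[0.005, -0.078, 0.997], [0.0, 0.997, 0.078], [-1.0, -0.0, 0.005]]
27.3167 [622.5 -45.1 246.3] [ 0.27  0.77 -0.33]
[[0.005, -0.079, 0.997], [0.0, 0.997, 0.079], [-1.0, -0.0, 0.005]]
```

View pics/w35.png

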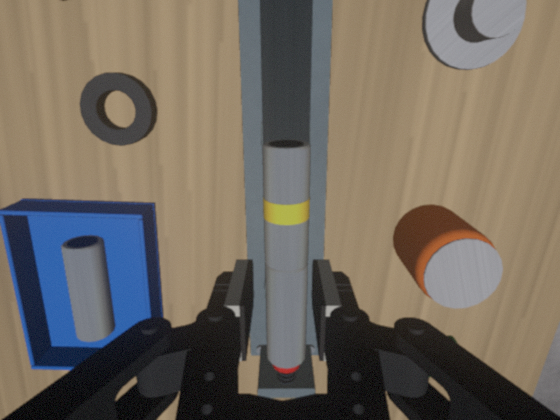

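View pics/s35.png

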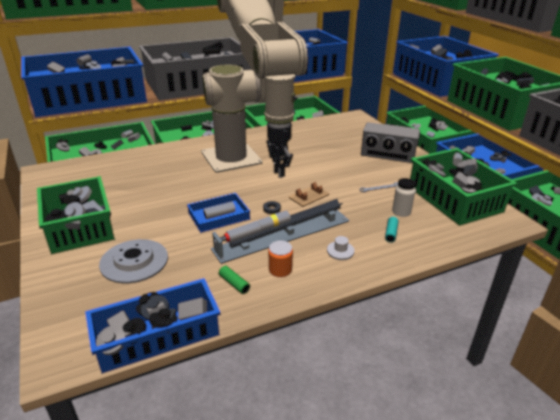

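The press holds with the arm away (far edge 376.17). In the wrist view the seam between the pins at (287,267) looks closed; I'll zoom in to check for a gap.

Run:
```python
import cv2
from h import *
import pickle
im=cv2.imread("pics/w35.png");cv2.imwrite("pics/c35.png",cv2.resize(im[130:390,240:335],None,fx=3,fy=2.3,interpolation=cv2.INTER_CUBIC))
g=cv2.cvtColor(im,cv2.COLOR_BGR2GRAY);print(g[255:280,280:295].mean(1).round().tolist())
m=pickle.load(open("pics/w35.pkl","rb"))
print(onz(m,286,144,96).round(1),onz(m,287,267,90).round(1),onz(m,287,363,84.5).round(1))
```

```text
[127.0, 127.0, 126.0, 126.0, 126.0, 126.0, 126.0, 126.0, 126.0, 125.0, 126.0, 125.0, 125.0, 125.0, 125.0, 124.0, 124.0, 124.0, 125.0, 125.0, 125.0, 126.0, 125.0, 125.0, 125.0]
[623.1 -10.3  96. ] [ 632.9 -117.9   90. ] [ 641.7 -224.7   84.5]
```

View pics/c35.png

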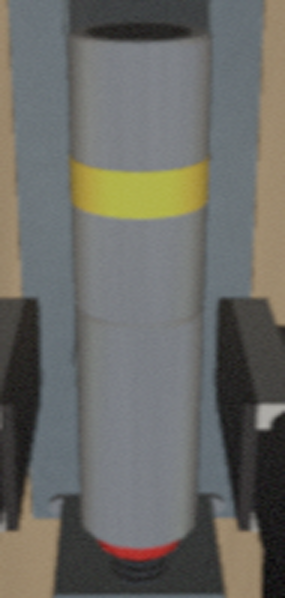

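The seam shows no dark gap. The two pins touch, the front one presses the buffer, and the robot is clear of everything. Handing in.

```bash
python3 -c "
from bench import order,r
print(order.hand_in()); print(r.sense()['time'])"
```

```text
the job is handed in; nothing more can be done
None
the job is handed in; nothing more can be done
```

The job is done and handed in, with the robot clear of everything at 27.3 s of the 69 s allowed.

- **Oldest pin:** it lies flat in the blue tray, clear of the walls.
- **New pin:** I laid the yellow-banded pin in the groove about 15 mm behind the waiting pin. I then pushed both along the groove at about 4–7 N, and the waiting pin was never lifted.
- **Buffer:** after the arm backed off, the far edge of the red buffer sat 0.8 px from its relaxed position, which is about 2.1 mm of press, and it stayed there.
- **Contact:** the seam between the two pins shows no gap.
- **Bystanders:** nothing else on the bench looked moved in the last pictures.

**Readings that disagreed:**
- **Gripper opening:** it read 38 mm on the 40 mm pins. A second grip gave the same, so I took it as a gauge offset.
- **Front pin height:** two wrist views put the front pin's top 2 to 10 mm below the text's height. The grip and the tray contact both fitted the text.
- **Buffer check:** the red area first suggested the buffer was pressed when the pin was only hiding it. I went by the buffer's far edge instead.
- **Force:** near contact it was noisy, about ±1 N.

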